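# Latch the sharps pot and hold its lid at half-turn

### The job

First swing the holder's hinged retaining bar over and down until it lies fully home in its forked catch. Then pick up the lid by its grip bar, set it into the pot so that its two lugs drop through the notches and it sits on the rim, and twist it clockwise to the half-way mark, where the grip bar lines up with the two long ribs on the rim, never on to the permanent lock click. A spring turns the lid back, so finish while still gripping the lid and holding it at the half-way mark, with the other things on the counter left where they are.

Things in the scene. Friction and masses are not known exactly. Their poses are not given: they have to be found in the camera images.
- holder: Steel holder bolted to the counter: base plate 220 x 200 mm, white sharps pot upright at its centre (rim outside radius 53 mm, mouth radius 33 mm). Origin under the pot's axis; x points away from the robot to the retaining bar's side, y to the hinge post, z up. In the rim two notches, 17 mm wide at the mouth, out to radius 45 mm, open from the mouth at opposite ends of a diameter.
- pot_half (a point): Centre of the pot's mouth, on top of the rim, 110 mm above the counter; z up. Its x axis (the same as the holder's) lies along the diameter of the two long raised ribs (6 mm wide, 6 mm above the rim, running 45 mm down the outside of the pot): the HALF-WAY direction, along which the lid's grip bar (either way round) must end.
- pot_entry (a point): Same point; its x axis lies along the diameter of the two notches, 40 degrees anticlockwise (from above) of the half-way direction. The lid drops in only with its grip bar along this axis, either way round, within about 5 degrees, centred within about 2 mm.
- pot_lock (a point): Same point; its x axis lies along the diameter of the two small round studs, 40 degrees clockwise of the half-way direction: the LOCKED end of the turn. The permanent click comes some 20 to 25 degrees beyond half-way and must not be reached.
- lid_grip (a point): Centre of the grip bar that stands across the top of the loose grey lid: 70 mm long (lid's x), 14 mm thick (y), 40 mm high, this point half-way up, 20 mm above the disc, 41 mm above the underside on which the lid stands at first. Fully in, disc on the rim, this point is 26 mm above the pot_half point; with the lugs lying on top of the rim it is 12 mm higher.
- lid: The lid, about 0.12 kg: disc of radius 41 mm, 6 mm thick, under it a plug of radius 30 mm, 15 mm deep, with two lugs out to radius 40 mm along +x and -x, 10 mm wide, 3 to 8 mm above the underside. Origin: centre of the underside. Once in, it turns clockwise freely for about 14 degrees, then against a spring, 0.06 N m rising to 0.15 N m at half-way, that turns it back if let go.
- latch (a joint): Angle of the steel retaining bar on its hinge, rad: 0 = lying level in the forked catch (fully closed, a stop), 1.57 = standing upright, 2.1 = fully open, leaning outward. The hinge is stiff, about 0.12 N m: the bar stays where it is left and has to be pushed all the way down.
- latch_hinge (a point): Hinge of the retaining bar on the post at +y, 101 mm above the counter; axes as the holder's, hinge line along x. Closed, the bar runs level from here to -y past the pot's far side (78 mm from its axis) into the fork on the other post, 170 mm away. Bar 11 mm wide, 10 mm thick (top face 5 mm above the hinge line when closed); the fork's prongs rise 18 mm above the hinge line.
- latch_tip (a point): Centre of the thickened free end of the retaining bar (18 x 12 x 14 mm), 187 mm from the hinge.
- bottle: Bystander: white closed bottle, radius 32 mm, 150 mm high, origin at the centre of its underside.
- carton: Bystander: pale flat carton, 75 x 110 x 28 mm, origin at the centre of its underside.
- dish: Bystander: low open steel dish, radius 50 mm, 30 mm high, origin at the centre of its underside.
Mind the look-alikes: they are no part of the job. There is more than one size of the lid; the job needs the middle-sized.

How it is judged (in metres and radians):
On the way, in this order (a step that is already met when the one before it is completed fails the run):
1. the retaining bar lies in its catch (value of joint latch below 0.06 rad), for 0.2 s.
2. the lid has dropped into the pot's mouth through the notches (value of joint latch below 0.06 rad and z of lid_grip in the frame of pot_half below 0.032 m and horizontal distance between lid_grip and pot_half below 0.008 m and angle between lid_grip's own z axis and vertical below 0.1 rad), for 0.2 s.
At the end, for the whole second after the job is handed in: The retaining bar lies in its catch (within 0.06 rad of closed); the lid is in the pot, seated within 6 mm of fully down, centred within 8 mm and level within 0.1 rad; its grip bar is within 0.17 rad (10 degrees) of the long ribs; the fingers still grip it (over 1.5 N) (all of step 2 and angle between the x axis of lid_grip and the x axis of pot_half, either way round below 0.17 rad and contact force between the fingers and lid above 1.5 N); the arm keeps its last pose, push and grip.
It fails at once if the lid is turned on into the lock click (z of lid_grip in the frame of pot_half below 0.032 m and horizontal distance between lid_grip and pot_half below 0.008 m and angle between the x axis of lid_grip and the x axis of pot_lock, either way round below 0.28 rad).
It fails at once if the bottle is pushed out of place (distance of bottle from where it was at the start of the episode above 0.03 m).
It fails at once if the carton is pushed out of place (distance of carton from where it was at the start of the episode above 0.03 m).
It fails at once if the dish is pushed out of place (distance of dish from where it was at the start of the episode above 0.03 m).
It also fails if it takes over 64 s, if anything falls off the work surface, if the arm or the gripper's body presses on something with over 40 N, if the wrist force passes 120 N, or if a joint passes its speed limit or range.

### The arm

A 7-joint arm with a two-finger parallel gripper is mounted at the origin on the work surface. World frame = base frame: x ahead of the robot, y to its left, z up, the work surface at z = 0. Lengths are in mm, angles in rad, forces in N, time in s.
With the tool pointing down it reaches from about 400 to 875 mm from the base axis. Payload 4.4 kg.
Tool frame: the origin (TCP) lies at the very end of the fingers, on their centre line; the grasp point (between the pads) lies 19 mm behind it (grip_depth is the distance from the TCP to the grasp point, in mm); z points along the fingers, y is the direction in which the jaws open and shut (so a half turn about z gives the same grasp; the last joint's range is limited). The gripper opens to 85 mm and grips with 20 to 120 N. Pads are 22 mm wide; open, the fingers measure 114 mm over their backs; the gripper's body (76 mm by 85 mm) begins 54 mm behind the grasp point. The pads swing forward as they close: fully open they stand 13 mm farther back than shut.
Start: joints at [-1.234, 0.628, 0.038, 1.517, -0.027, 0.996, -0.02], TCP at [254.775, 598.003, 231.313] pointing down, gripper open.
Joint ranges: [-3.06, 3.06], [-0.37, 2.12], [-1.25, 1.32], [0.18, 2.47], [-1.1, 4.24], [0.23, 1.98], [-2.94, 2.94]. Speed limits (rad/s): [2.57, 2.57, 3.14, 3.14, 3.14, 3.14, 3.14].

### API

Orientations are given as [roll, pitch, yaw] about the fixed x, y, z axes, in that order (R = Rz(yaw) Ry(pitch) Rx(roll)).
In Python, from cell import read_state, get_image, finish_job, recognise, outline_of, grip_depth gives the robot as it stands. The module is installed in compiled form; this text tells all that it offers.
- The arm moves only by the tool send_rows, never from a script. Its argument "rows" is a list of rows, each a list of 5 numbers: the gripper command: -1 is shut, 1 is fully open, values between are in proportion, then the shift along the tool's x, y, z in m, then the turn about the tool's z in rad. In form: [[claw, tx, ty, tz, roll], ...]. A call has 1 to 12 rows; each row shifts and turns the pose as measured when the row begins, along the tool's axes as they then stand; what a row does not reach is not made up. A row lasts 1/12 s, in which the tool goes at most 41.7 mm and 7.16 degrees, less where a joint would pass 70% of its speed; a pose out of reach is approached as far as the arm can. A call with a gripper value outside its range is refused whole. The fingers move at their own pace and stop on an object; the grip force is fixed at half the most. Time passes only in rows, so rows that do not move let the fingers close. It gives the time, the measured TCP pose, the force and the opening at its end, in the units of the state.
- read_state(): the state, without advancing time (a new reading comes with each control period).
- get_image(name): name is "scene" or "top" or "wrist"; returns a dict with "image" (480x640x3 uint8, blue, green, red), "z_map" (480x640 float32, mm along the optical axis (not along the pixel's ray), 0 where there is no reading), "K" (3x3 intrinsics, pixels), "R" (3x3) and "t" (3): a world point X has camera coordinates R X + t; the wrist camera has in their place "tool_from_camera" (4x4, takes a point from camera to tool coordinates, whose origin is the TCP and whose axes are the flange's). Camera axes: x right, y down, z forward; pixel columns grow to the right and rows downward; lengths in mm; the calibration is good to about 2 mm. The wrist camera is an equidistant fisheye: a pixel r from the principal point sees the ray r / f radians off the axis. A picture is of the moment at which its call begins: read the wrist's pose just before it.
- finish_job(): hands the job in, once; it reports no verdict.
Trained networks look in a picture, given as the dict that the camera call returned (one of the last four; its "shot" number tells which), for a name from the list of things; names that differ only in an ending like _2 or _b are one class to them, and where a whole thing is asked for, a point or a joint stands for the part that bears it (a point fixed in the world has none). Each returns a list of dicts, best first, with "score" (0 to 1); they miss things now and then, are a little off and sometimes report something else, mostly with a low value. They report only what shows in the picture. A call takes as long as a camera call. They do not tell look-alikes from the thing itself.
- recognise(picture, query): "box" ([left, top, right, bottom] in pixels, round what is visible of it).
- outline_of(picture, query): "mask" (480x640 bool, what is visible of it) and "box" ([left, top, right, bottom] in pixels, round what is visible of it).
The state is a dict: "clock": time; "qpos": joint angles; "qd": joint speeds; "tau": joint torques, N m; "eef_pos": TCP position; "tool_rot": TCP orientation; "force": force on the tool from outside, world axes, zero at the start; "torque": the same for the moment, N m; "width": finger opening in mm.
Only numpy, scipy, OpenCV 4.12 (cv2) and the standard library are available. Lean on these libraries where they do the work, as an engineer would, in place of code of your own. Each camera call takes 0.05 s, during which the arm holds its last target.

## Working session

There is one attempt and no reset: what is moved stays moved. The work goes in short steps, Python scripts to look and compute and a tool call to move; the robot and the scene stay as the last step left them, time stands still between calls to the robot, and variables do not carry over. Pictures are saved under pics/ and viewed, and the job is handed in when it is done.

Besides the shell and the picture viewer there is one more tool, called after "Request:" by a JSON object that holds its "op" and its "data". send_rows: Moves the arm, as the interface text tells. Its arguments: {"type":"object","properties":{"rows":{"type":"array"}},"required":["rows"]}

```bash
mkdir -p pics; ls
python3 - <<'E'
from cell import *
import cv2,pickle
s=read_state();print(s); print(grip_depth if not callable(grip_depth) else grip_depth())
for n in ["scene","top"]:
    p=get_image(n);cv2.imwrite(f"pics/{n}0.png",p["image"]);pickle.dump(p,open(f"pics/{n}0.pkl","wb"))
    print(n,p["K"],p["R"],p["t"])
    for q in ["holder","lid","latch","latch_tip","bottle","carton","dish","lid_grip"]:
        print(q,[(round(r["score"],2),[int(v) for v in r["box"]]) for r in recognise(p,q)][:5])
E
```

```text
pics
{'clock': 0.0, 'qpos': array([-1.23376116,  0.629335  ,  0.03841803,  1.5183588 , -0.02697021,
        0.99626505, -0.01999891]), 'qd': array([ 0.00016615, -0.00073261, -0.00014227,  0.00048075, -0.00102987,
       -0.00031946,  0.00269519]), 'tau': array([-4.31526132e-05, -5.63401330e+01,  1.22662313e+00, -1.93436676e+01,
        1.12285389e-02,  1.05787799e-02,  7.01857601e-06]), 'eef_pos': array([254.54813286, 597.424285  , 230.3987915 ]), 'tool_rot': array([-3.13974417e+00,  3.43521268e-05,  2.73879438e+00]), 'force': array([0.35384697, 0.30179935, 0.29410409]), 'torque': array([-0.00228654, -0.02005132, -0.01899137]), 'width': 85.22344816390486}
18.700000000000003
scene [[600.51431133   0.         320.99899212]
 [  0.         600.51431133 236.9985768 ]
 [  0.           0.           1.        ]] [[ 0.23893391  0.97083924  0.01953857]
 [ 0.66187495 -0.14810557 -0.7348376 ]
 [-0.7105154   0.18850971 -0.67796162]] [-152.92216099 -297.57326606 1541.35979497]
holder [(0.93, [287, 143, 440, 324])]
lid [(0.81, [227, 278, 262, 311]), (0.73, [151, 282, 199, 318]), (0.57, [88, 209, 15
[... 433 characters left out ...]
]
 [  0.         577.81050321 242.02298215]
 [  0.           0.           1.        ]] [[ 0.02372684 -0.99941327  0.02470139]
 [-0.98016581 -0.02811851 -0.19617423]
 [ 0.19675369 -0.01955686 -0.98025788]] [ -19.3679211   578.00371496 1125.68244756]
holder [(0.93, [199, 198, 328, 324])]
lid [(0.73, [452, 288, 508, 345]), (0.61, [365, 224, 391, 252]), (0.57, [417, 225, 454, 264])]
latch [(0.7, [415, 225, 452, 263]), (0.52, [200, 197, 217, 234])]
latch_tip [(0.49, [199, 197, 219, 230])]
bottle [(0.69, [393, 154, 429, 199])]
carton [(0.64, [350, 321, 407, 366])]
dish [(0.74, [114, 283, 165, 331])]
lid_grip [(0.88, [452, 288, 509, 345]), (0.85, [416, 226, 454, 262]), (0.65, [366, 231, 389, 255])]
```

View pics/scene0.png

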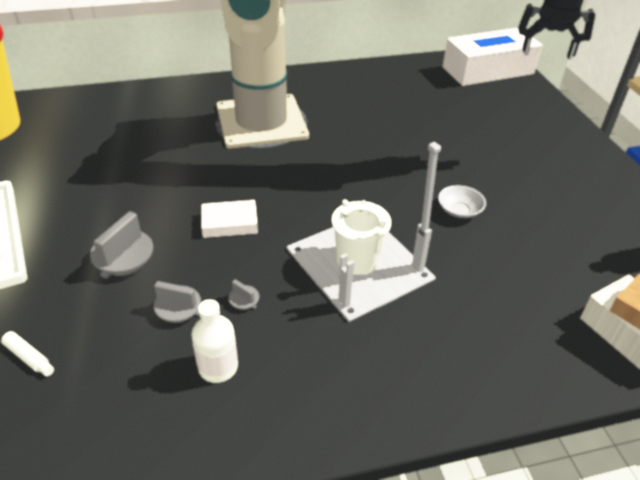

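View pics/top0.png

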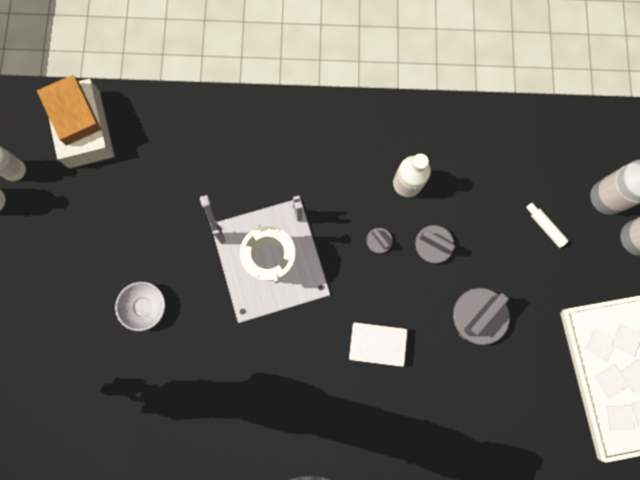

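```bash
cat > h.py <<'E'
import numpy as np,cv2,pickle
def cloud(p):
    z=p["z_map"];K=p["K"];v,u=np.mgrid[:480,:640]
    c=np.stack([(u-K[0,2])/K[0,0]*z,(v-K[1,2])/K[1,1]*z,z],-1)
    w=(c-p["t"])@p["R"]; w[z==0]=np.nan
    return w
def proj(p,X):
    c=p["R"]@np.asarray(X,float)+p["t"]; q=p["K"]@c; return q[:2]/q[2]
E
python3 - <<'E'
from h import *
for n in ["top","scene"]:
    p=pickle.load(open(f"pics/{n}0.pkl","rb"));w=cloud(p)
    im=p["image"]
    np.set_printoptions(suppress=True,precision=1)
    if n=="top":
        for (l,t,r,b,nm) in [(452,288,509,345,"big"),(416,225,455,264,"mid"),(365,224,392,255,"small"),(393,154,429,199,"bottle"),(350,321,407,366,"carton"),(114,283,165,331,"dish"),(199,190,330,324,"holder")]:
            q=w[t:b,l:r].reshape(-1,3);q=q[q[:,2]>8]
            print(nm,len(q),q.min(0),q.max(0),np.median(q,0))
        cv2.imwrite("pics/topz.png",np.hstack([cv2.resize(im[180:330,190:340],(450,450),interpolation=2)[:, :400],cv2.resize(im[215:275,400:460],(400,450),interpolation=2)]))
    else: cv2.imwrite("pics/scz.png",cv2.resize(im[130:330,280:480],(600,600),interpolation=2))
E
```

```text
big 2531 [ 381.1 -398.9    9.3] [ 494.6 -284.3   93.3] [ 436.9 -336.2   31.5]
mid 1136 [ 547.4 -290.5   14.3] [ 628.6 -210.1   68.6] [ 583.7 -246.9   22.9]
small 509 [ 567.3 -159.4    8.1] [ 627.7 -105.4   46.5] [ 592.1 -131.4   16. ]
bottle 1126 [ 692.4 -232.2    8.5] [ 756.9 -162.7  154.8] [ 712.1 -187.1  101.3]
carton 2023 [ 335.2 -188.     9.8] [417.5 -73.2  36.2] [ 375.3 -129.8   28.5]
dish 1565 [391.9 308.    8. ] [488.3 406.7  38.3] [440.9 364.3  18.7]
holder 7018 [414.5 -29.3   8. ] [701.  247.  296.7] [548.8 101.6  11. ]
```

View pics/topz.png

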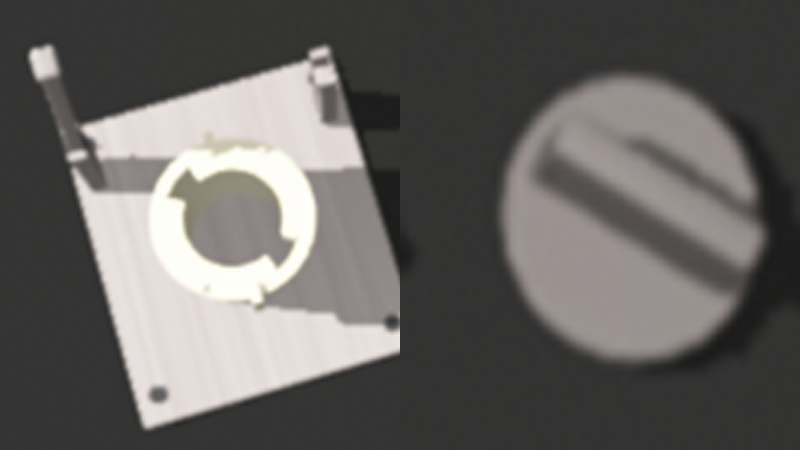

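View pics/scz.png

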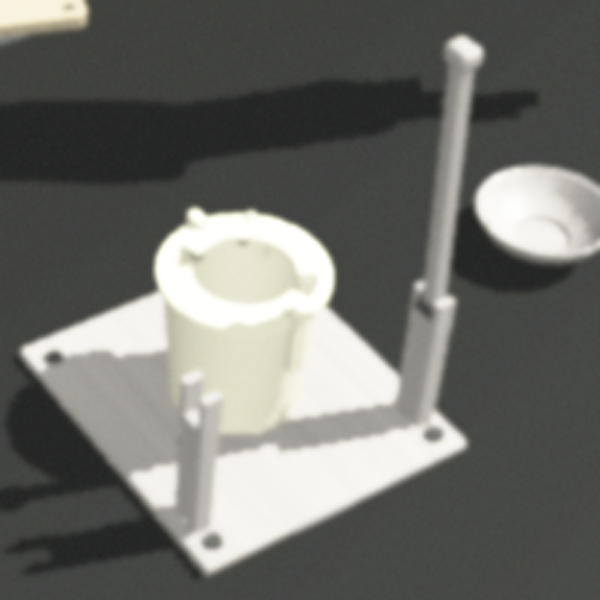

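Run:
```python
from h import *
from scipy.optimize import least_squares
np.set_printoptions(suppress=True,precision=2)
for n in ["top","scene"]:
    p=pickle.load(open(f"pics/{n}0.pkl","rb"));w=cloud(p).reshape(-1,3)
    m=(w[:,0]>400)&(w[:,0]<720)&(w[:,1]>-40)&(w[:,1]<260)
    q=w[m]
    print(n,"table z",np.nanmedian(q[np.abs(q[:,2])<6,2]))
    pl=q[(q[:,2]>5)&(q[:,2]<22)]; print("plate z",np.median(pl[:,2]))
    r=cv2.minAreaRect(pl[:,:2].astype(np.float32));print("plate",r)
    rim=q[(q[:,2]>104)&(q[:,2]<113)]
    c0=np.array([550,95.]);rim=rim[np.hypot(*(rim[:,:2]-c0).T)<75]
    print(len(rim),rim.min(0),rim.max(0),np.median(rim,0)); 
    c,rad=cv2.minEnclosingCircle(rim[:,:2].astype(np.float32));print("encl",c,rad)
    up=q[q[:,2]>140]
    if len(up):
        print("bar",len(up)); 
        for z in range(140,310,20):
            s=up[(up[:,2]>=z)&(up[:,2]<z+20)]
            if len(s):print(z,np.median(s,0))
    # post tops
    hp=q[(q[:,2]>90)&(q[:,2]<130)]; d=np.hypot(*(hp[:,:2]-np.array(c)).T); hp=hp[d>62]
    k=hp[:,1]>100
    print("hinge",hp[k].mean(0),"fork",hp[~k].mean(0),hp[~k].max(0))
    m=(w[:,0]>540)&(w[:,0]<635)&(w[:,1]>-300)&(w[:,1]<-195); q=w[m]
    g=q[q[:,2]>52]; print("lid grip top",len(g),g.mean(0)); print(cv2.minAreaRect(g[:,:2].astype(np.float32)))
    l,v=np.linalg.eigh(np.cov(g[:,:2].T));print("ang",np.degrees(np.arctan2(v[1,1],v[0,1])),np.sqrt(l))
    dd=q[(q[:,2]>15)&(q[:,2]<28)];print("disc",cv2.minEnclosingCircle(dd[:,:2].astype(np.float32)),np.median(dd[:,2]), np.percentile(q[:,2],99.5))
```

```text
top table z 1.0387149336898576
plate z 8.800932623244147
plate ((559.6588745117188, 110.27793884277344), (319.0423583984375, 298.41778564453125), 0.08849629759788513)
1117 [487.62  44.33 104.05] [596.45 149.38 113.  ] [542.13  97.32 110.1 ]
encl (541.0482177734375, 98.06221008300781) 55.973445892333984
bar 213
140 [586.75 197.2  150.04]
160 [587.49 195.42 170.67]
180 [587.17 194.66 190.96]
200 [587.77 193.93 209.32]
220 [588.41 193.01 230.97]
240 [589.   191.58 252.14]
260 [588.88 190.65 266.79]
280 [593.06 189.6  293.57]
hinge [585.58 200.16 108.72] fork [644.2   41.73 107.77] [657.29  50.14 123.47]
lid grip top 253 [ 587.59 -248.42   60.37]
((588.1192626953125, -249.35255432128906), (69.97400665283203, 16.55291175842285), 61.14563751220703)
ang 61.81230916247158 [ 4.25 20.39]
disc ((588.1172485351562, -249.2408447265625), 41.58241653442383) 21.307922396557025 64.72330278838831
scene table z 0.5252901056620196
plate z 8.533722230879981
plate ((546.7360229492188, 97.90612030029297), (264.6476745605469, 298.2489929199219), 87.87470245361328)
1119 [487.35  42.09 104.1 ] [603.54 149.38 112.99] [547.86  94.91 110.09]
encl (546.901123046875, 93.81204223632812) 59.55923080444336
bar 619
140 [596.73 195.4  150.43]
160 [596.76 194.04 170.04]
180 [597.39 193.72 188.99]
200 [597.61 192.02 209.32]
220 [598.03 190.96 229.77]
240 [598.31 189.82 249.64]
260 [599.13 188.65 269.51]
280 [599.7  187.3  290.88]
hinge [595.74 198.61 107.37] fork [647.47  39.09 106.2 ] [659.38  50.53 121.57]
lid grip top 364 [ 593.05 -250.9    59.64]
((590.5385131835938, -251.30519104003906), (71.16183471679688, 17.418371200561523), 63.89019775390625)
ang 62.18208081954583 [ 4.18 20.43]
disc ((589.921875, -251.0889129638672), 41.99467086791992) 22.006168148563884 63.94709979119801
```

```bash
cat >> h.py <<'E'
from scipy.spatial.transform import Rotation as Ro
def delta(s,target,yaw_deg=None):
    R=Ro.from_euler('xyz',s["tool_rot"]).as_matrix()
    d=R.T@(np.asarray(target,float)-s["eef_pos"])
    out=dict(d_tool_mm=np.round(d,1))
    if yaw_deg is not None:
        y=np.degrees(np.arctan2(R[1,0],R[0,0])); e=(yaw_deg-y+90)%180-90
        out["turn"]=round(-np.radians(e),3)
    return out
E
python3 - <<'E'
from h import *; from cell import *
s=read_state()
a=np.radians(19.2);xh=np.array([np.cos(a),np.sin(a),0]);yh=np.array([-np.sin(a),np.cos(a),0]);z=np.array([0,0,1])
H=np.array([590.5,199.5,101])
for th in [1.75,1.5,1.25,1,.75,.5,.25,0.1,0]:
    r=140
    T=H+r*(-np.cos(th)*yh+np.sin(th)*z)+5*(np.sin(th)*yh+np.cos(th)*z)+11*yh
    print(th,T.round(0),"rel H: y",round((T-H)@yh,1),"z",round(T[2]-101,1))
th=1.5
T=H+140*np.array([0,0,1])+50*yh
print(T,delta(s,T,109.2))
E
```

```text
1.75 [577. 238. 238.] rel H: y 40.9 z 136.9
1.5 [588. 205. 241.] rel H: y 6.1 z 140.0
1.25 [600. 173. 235.] rel H: y -28.4 z 134.4
1 [610. 142. 222.] rel H: y -60.4 z 120.5
0.75 [619. 116. 200.] rel H: y -88.0 z 99.1
0.5 [626.  96. 173.] rel H: y -109.5 z 71.5
0.25 [631.  83. 140.] rel H: y -123.4 z 39.5
0.1 [633.  79. 120.] rel H: y -127.8 z 19.0
0 [633.  78. 106.] rel H: y -129.0 z 5.0
[574.05666766 246.71881851 241.        ] {'d_tool_mm': array([-431.4, -198. ,   -9.7]), 'turn': np.float64(0.833)}
```

Request:
{"op": "send_rows", "data": {"rows": [[-1,0,0,-0.002,0.119],[-1,0,0,-0.002,0.119],[-1,0,0,-0.002,0.119],[-1,0,0,-0.002,0.119],[-1,0,0,-0.002,0.119],[-1,0,0,-0.002,0.119],[-1,0,0,0,0.119],[-1,0,0,0,0]]}}

```text
clock: 1.57
eef_pos: [254.7, 598.0, 243.9]
tool_rot: [-3.141, -0.001, 1.866]
force: [-0.5, -0.7, 0.2]
width: 0.1
```

Run:
```python
from h import *; from cell import *
s=read_state();print(s["eef_pos"],s["tool_rot"],s["width"],delta(s,[574,246.7,241],109.2))
```

```text
[254.70334425 597.95502927 243.93479022] [-3.14074561e+00 -8.53134522e-04  1.86601922e+00] 0.054509716228845644 {'d_tool_mm': array([-429. ,  203.3,    2.4]), 'turn': np.float64(-0.04)}
```

Request:
{"op": "send_rows", "data": {"rows": [[-1,-0.03,0.015,0,-0.02],[-1,-0.035,0.017,0,-0.02],[-1,-0.035,0.017,0,0],[-1,-0.035,0.017,0,0],[-1,-0.035,0.017,0,0],[-1,-0.035,0.017,0,0],[-1,-0.035,0.017,0,0],[-1,-0.035,0.017,0,0],[-1,-0.035,0.017,0,0],[-1,-0.035,0.017,0,0],[-1,-0.03,0.015,0,0],[-1,0,0,0,0]]}}

```text
clock: 2.57
eef_pos: [565.6, 302.6, 240.1]
tool_rot: [3.141, -0.003, 1.968]
force: [0.3, -0.4, 0.4]
width: -0.2
```

Run:
```python
from h import *; from cell import *
s=read_state();print(s["eef_pos"],s["tool_rot"],s["width"],s["force"],delta(s,[574,246.7,241],109.2))
p=get_image("scene");cv2.imwrite("pics/s1.png",cv2.resize(p["image"][60:360,250:550],(600,600)))
```

```text
[565.57514878 302.55581629 240.14173264] [ 3.14125881e+00 -3.03689342e-03  1.96754748e+00] -0.153633052345029 [ 0.28729983 -0.43090409  0.38241299] {'d_tool_mm': array([-54.8, -13.8,  -1. ]), 'turn': np.float64(0.062)}
```

View pics/s1.png

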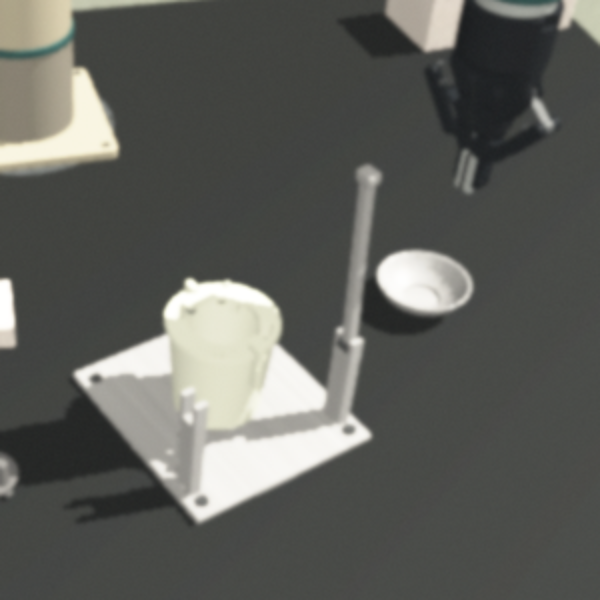

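Request:
{"op": "send_rows", "data": {"rows": [[-1,-0.02,-0.007,0,0.03],[-1,-0.02,-0.007,0,0.03],[-1,-0.02,0,0,0],[-1,0,0,0,0]]}}

```text
clock: 2.95
eef_pos: [569.9, 244.2, 238.6]
tool_rot: [-3.138, -0.009, 1.918]
force: [-0.3, -1.2, 0.3]
width: -0.2
```

```bash
cat >> h.py <<'E'
a=np.radians(19.2);xh=np.array([np.cos(a),np.sin(a),0]);yh=np.array([-np.sin(a),np.cos(a),0])
H=np.array([590.5,199.5,101])
def rel(s):
    d=s["eef_pos"]-H; return "relH x %.1f y %.1f z %.1f"%(d@xh,d@yh,d[2])
E
python3 - <<'E'
from h import *; from cell import *
s=read_state();print(rel(s),delta(s,[574,246.7,241],109.2))
E
```

```text
relH x -4.7 y 49.0 z 137.6 {'d_tool_mm': array([ 1. ,  4.7, -2.4]), 'turn': np.float64(0.013)}
```

Request:
{"op": "send_rows", "data": {"rows": [[-1,-0.02,0.003,-0.001,0],[-1,-0.02,0.002,-0.001,0],[-1,-0.018,0,0.002,0],[-1,-0.018,0,0.004,0],[-1,-0.016,0,0.006,0],[-1,-0.016,0,0.008,0],[-1,0,0,0,0]]}}

```text
clock: 3.53
eef_pos: [607.4, 149.3, 219.9]
tool_rot: [-3.138, -0.018, 1.938]
force: [-0.4, -0.2, -0.6]
width: 0.1
```

Run:
```python
from h import *; from cell import *
s=read_state();print(rel(s),s["force"],delta(s,[574,246.7,241],109.2))
p=get_image("scene");cv2.imwrite("pics/s2.png",cv2.resize(p["image"][60:360,250:550],(600,600)))
```

```text
relH x -0.6 y -53.0 z 118.9 [-0.35087884 -0.2194105  -0.61277681] {'d_tool_mm': array([103.3,   3.7, -19.2]), 'turn': np.float64(0.032)}
```

View pics/s2.png

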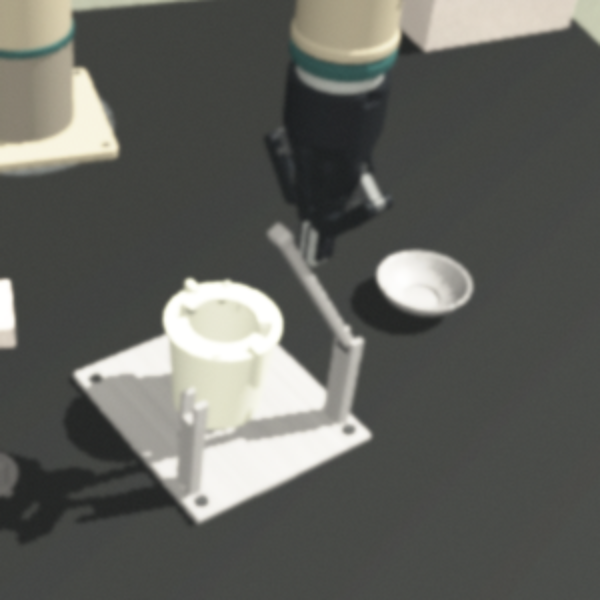

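Request:
{"op": "send_rows", "data": {"rows": [[-1,-0.015,0,0.008,0],[-1,-0.015,0,0.011,0.01],[-1,-0.013,0,0.014,0.01],[-1,-0.011,0,0.016,0],[-1,-0.009,0,0.018,0],[-1,0,0,0,0]]}}

```text
clock: 4.08
eef_pos: [628.3, 104.2, 152.0]
tool_rot: [3.139, -0.028, 1.932]
force: [-0.0, -0.7, -0.2]
width: 0.1
```

Run:
```python
from h import *; from cell import *
s=read_state();print(rel(s),s["force"],delta(s,[574,246.7,241],109.2))
p=get_image("scene");cv2.imwrite("pics/s3.png",cv2.resize(p["image"][60:360,250:550],(600,600)))
```

```text
relH x 4.4 y -102.4 z 51.0 [-0.00630641 -0.71785357 -0.22577489] {'d_tool_mm': array([154.9,  -0.2, -84.7]), 'turn': np.float64(0.026)}
```

View pics/s3.png

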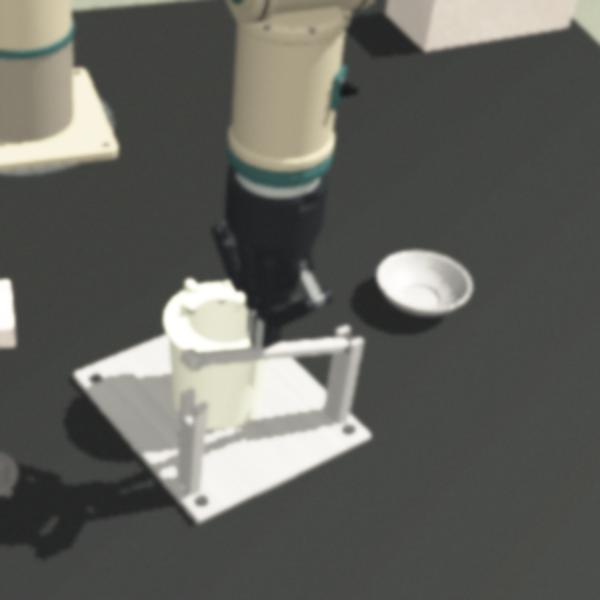

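Request:
{"op": "send_rows", "data": {"rows": [[-1,-0.009,-0.002,0.012,0],[-1,-0.007,-0.002,0.012,0],[-1,-0.005,0,0.012,0],[-1,0,0,0.008,0],[-1,0,0,0.004,0],[-1,0,0,0,0]]}}

```text
clock: 4.63
eef_pos: [634.8, 89.6, 106.1]
tool_rot: [3.129, -0.031, 1.938]
force: [-1.6, -0.3, 9.0]
width: -0.0
```

Run:
```python
from h import *; from cell import *
s=read_state();print(rel(s),s["force"],delta(s,[574,246.7,241],109.2))
p=get_image("scene");cv2.imwrite("pics/s4.png",cv2.resize(p["image"][60:360,250:550],(600,600)))
```

```text
relH x 5.7 y -118.4 z 5.1 [-1.5555018  -0.31731611  9.03278589] {'d_tool_mm': array([ 172.6,    1.3, -129.6]), 'turn': np.float64(0.032)}
```

View pics/s4.png

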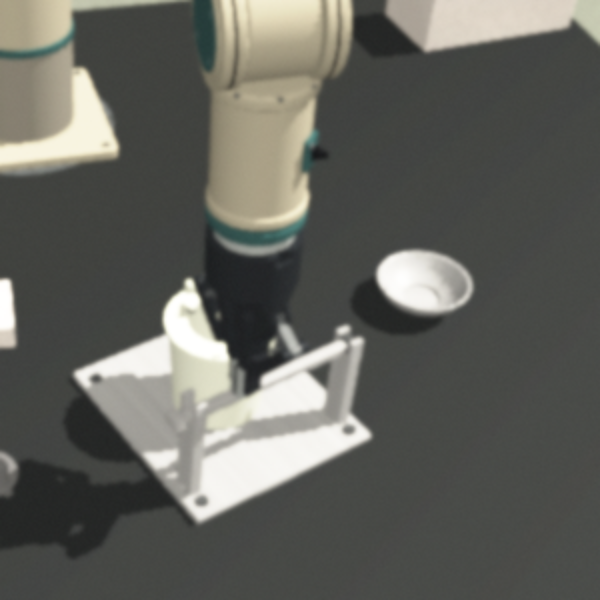

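Request:
{"op": "send_rows", "data": {"rows": [[-1,0,0,0.002,0],[-1,0,0,0.002,0],[-1,0,0,0.001,0],[-1,0,0,-0.02,0],[-1,0,0,-0.04,0],[-1,0,0,-0.04,0],[-1,0,0,-0.04,0],[-1,0,0,-0.04,0],[-1,-0.03,-0.02,0,0],[-1,-0.03,-0.02,0,0],[-1,-0.03,-0.02,0,0],[-1,0,0,0,0]]}}

```text
clock: 5.68
eef_pos: [611.3, -19.8, 289.9]
tool_rot: [3.126, -0.032, 1.95]
force: [0.1, -0.6, -0.5]
width: -0.4
```

Run:
```python
from h import *; from cell import *
s=read_state();print(rel(s),s["eef_pos"],s["tool_rot"],s["force"])
for n in ["scene","top","wrist"]:
    p=get_image(n);p["s"]=s;pickle.dump(p,open(f"pics/{n}5.pkl","wb"))
    if n=="scene":cv2.imwrite("pics/s5.png",cv2.resize(p["image"][130:330,270:470],(600,600),interpolation=2))
    if n=="wrist":cv2.imwrite("pics/w5.png",p["image"]);print(p["K"],p["tool_from_camera"])
    if n=="top":cv2.imwrite("pics/t5.png",p["image"])
```

```text
relH x -52.5 y -213.9 z 188.9 [611.29821918 -19.79945562 289.86709732] [ 3.12584276 -0.03237472  1.94974957] [ 0.06534914 -0.63586015 -0.4744907 ]
[[371.64829954   0.         322.87546405]
 [  0.         371.64829954 240.59743487]
 [  0.           0.           1.        ]] [[-1.04029403e-04 -9.51963283e-01 -3.06212176e-01  7.89991886e+01]
 [ 9.99999854e-01  6.34858395e-05 -5.37096789e-04  1.12828843e-01]
 [ 5.30736560e-04 -3.06212187e-01  9.51963137e-01 -1.42323494e+02]
 [ 0.00000000e+00  0.00000000e+00  0.00000000e+00  1.00000000e+00]]
```

View pics/s5.png

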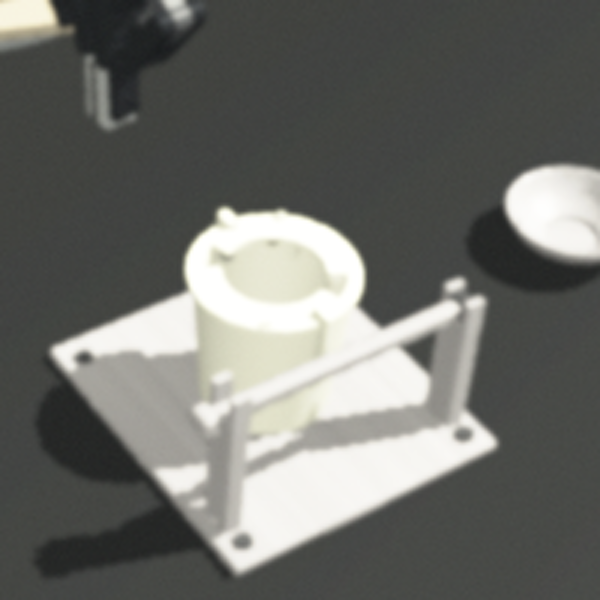

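View pics/w5.png

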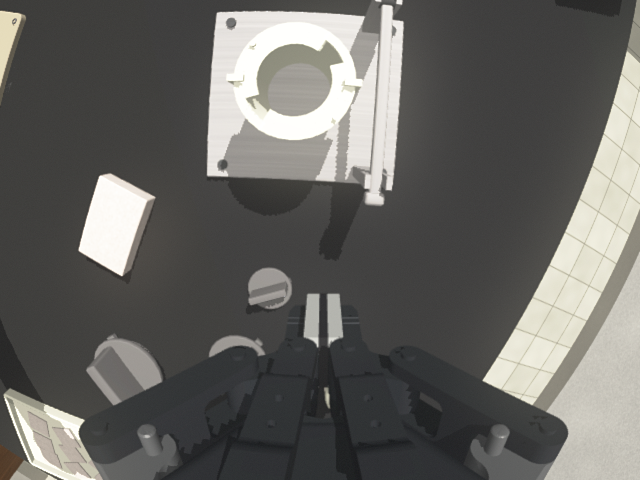

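View pics/t5.png

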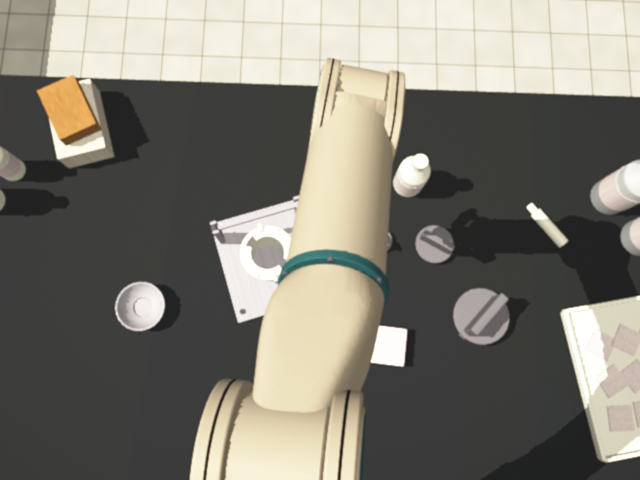

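```bash
cat >> h.py <<'E'
def wpose(s):
    T=np.eye(4);T[:3,:3]=Ro.from_euler('xyz',s["tool_rot"]).as_matrix();T[:3,3]=s["eef_pos"];return T
def wray(p,u,v):
    K=p["K"];x=(np.asarray(u,float)-K[0,2])/K[0,0];y=(np.asarray(v,float)-K[1,2])/K[1,1]
    th=np.hypot(x,y);k=np.sin(th)/np.maximum(th,1e-9)
    return np.stack([x*k,y*k,np.cos(th)],-1)
def wplane(p,u,v,z):
    M=wpose(p["s"])@p["tool_from_camera"]; d=wray(p,u,v)@M[:3,:3].T;o=M[:3,3]
    return o+d*((z-o[2])/d[...,2])[...,None]
def wcloud(p):
    v,u=np.mgrid[:480,:640];d=wray(p,u,v);d=d/d[...,2:]*p["z_map"][...,None]
    M=wpose(p["s"])@p["tool_from_camera"];w=d@M[:3,:3].T+M[:3,3];w[p["z_map"]==0]=np.nan;return w
def fitc(P):
    A=np.c_[2*P[:,:2],np.ones(len(P))];x=np.linalg.lstsq(A,(P[:,:2]**2).sum(1),rcond=None)[0]
    return x[:2],np.sqrt(x[2]+x[0]**2+x[1]**2)
E
python3 - <<'E'
from h import *
np.set_printoptions(suppress=True,precision=1)
p=pickle.load(open("pics/wrist5.pkl","rb"));w=wcloud(p)
im=p["image"]
cv2.imwrite("pics/w5z.png",cv2.resize(im[5:215,195:415],(660,630)[:2],interpolation=2)[:600])
q=w[20:145,225:365].reshape(-1,3);r=q[(q[:,2]>102)&(q[:,2]<118)];print(np.median(r[:,2]),len(r),r.min(0),r.max(0))
# table
print("table",np.nanmedian(w[60:160,440:500,2]))
# rim edges through image: bright mask vs. plate -> use height mask
m=((w[...,2]>104)&(w[...,2]<120)).astype(np.uint8);m[:,:225]=0;m[:,366:]=0;m[150:]=0
cs,_=cv2.findContours(m,cv2.RETR_CCOMP,cv2.CHAIN_APPROX_NONE)
for c in sorted(cs,key=len)[-2:]:
    c=c[:,0];P=wplane(p,c[:,0],c[:,1],110.)
    ctr,R=fitc(P)
    for _ in range(5):
        e=np.abs(np.hypot(*(P[:,:2]-ctr).T)-R);k=e<np.percentile(e,70);ctr,R=fitc(P[k])
    print(len(c),ctr,R)
for nm,u,v,z in [("rib-",237,79,116),("rib+",350,85,116),("tip",374,198,101),("hingeend",387,8,106),("c1",232,22,8),("c2",222,165,8)]:
    print(nm,wplane(p,u,v,z))
# middle lid
E
```

```text
109.37912291250763 6507 [488.7  36.  102.1] [600.1 141.9 117.5]
table -1.2458395868570733
277 [544.7  88.2] 33.057808858733836
367 [544.3  88.6] 52.55888285494174
rib- [498.9  71.9 116. ]
rib+ [590.9 100.7 116. ]
tip [650.4  16.4 101. ]
hingeend [594.8 184.2 106. ]
c1 [438.1 143.2   8. ]
c2 [489.5 -20.4   8. ]
```

View pics/w5z.png

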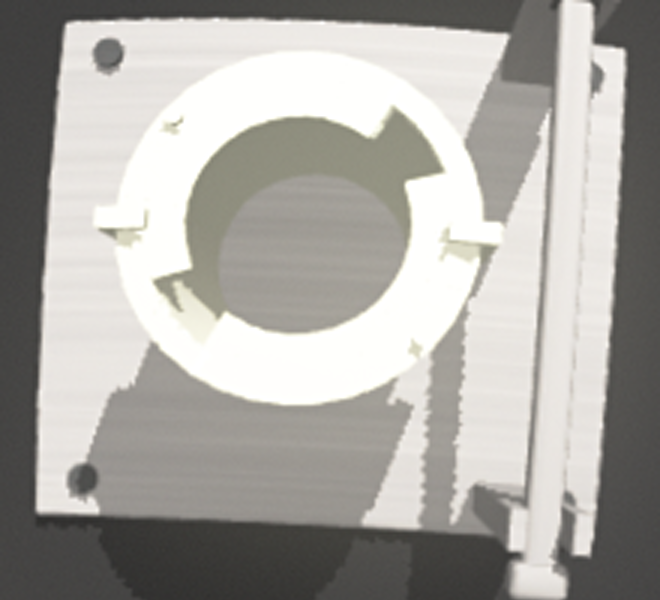

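Request:
{"op": "send_rows", "data": {"rows": [[0.2,0,0,0,0.12],[0.2,0,0,0,0.12],[0.2,0,0,0,0.12],[0.2,0,0,0,0.12],[0.2,0,0,0,0.12],[0.2,0,0,0,0.12],[0.2,0,0,0,0.1],[0.2,0,0,0,0]]}}

```text
clock: 6.5
eef_pos: [613.8, 9.4, 284.1]
tool_rot: [-3.114, -0.045, 1.122]
force: [-0.3, -0.1, 0.1]
width: 52.0
```

Run:
```python
from h import *; from cell import *
s=read_state();print(s["eef_pos"],s["tool_rot"],s["qpos"],s["width"],delta(s,[589,-250,160],62))
```

```text
[613.77269701   9.3917369  284.0809056 ] [-3.11400112 -0.04547643  1.12164986] [-0.30737909  0.56218666  0.45697631  1.5608354  -0.32653335  1.09864861
 -0.20620814] 51.960746249054395 {'d_tool_mm': array([-249.8,   93.4,  110.3]), 'turn': np.float64(0.04)}
```

Request:
{"op": "send_rows", "data": {"rows": [[0.2,-0.025,0.009,0.011,0.01],[0.2,-0.025,0.009,0.011,0.01],[0.2,-0.025,0.009,0.011,0.01],[0.2,-0.025,0.009,0.011,0.01],[0.2,-0.025,0.009,0.011,0],[0.2,-0.025,0.009,0.011,0],[0.2,-0.025,0.009,0.011,0],[0.2,-0.025,0.009,0.011,0],[0.2,-0.02,0.008,0.01,0],[0.2,-0.015,0.006,0.005,0],[0.2,-0.005,0.002,0,0],[0.2,0,0,0,0]]}}

```text
clock: 7.5
eef_pos: [594.5, -222.7, 154.0]
tool_rot: [-3.106, -0.058, 1.153]
force: [-0.4, 0.4, -0.1]
width: 51.3
```

```bash
cat > look.py <<'E'
from h import *; from cell import *
import sys
n=sys.argv[1]
np.set_printoptions(suppress=True,precision=3)
s=read_state();p=get_image("wrist");s2=read_state();p["s"]=s
print(s["eef_pos"],s["tool_rot"],s2["eef_pos"]-s["eef_pos"],s["qpos"])
pickle.dump(p,open(f"pics/{n}.pkl","wb"));cv2.imwrite(f"pics/{n}.png",p["image"])
E
python3 look.py w6; python3 -c "
from h import *;from cell import *
print(delta(read_state(),[589,-250,160],62))"
```

```text
[ 594.461 -222.674  153.955] [-3.106 -0.058  1.153] [0.109 0.93  0.1  ] [ 0.131  0.739  0.373  1.61  -0.394  0.905  0.257]
{'d_tool_mm': array([-27.7,   6.1,  -7.8]), 'turn': np.float64(0.071)}
```

View pics/w6.png

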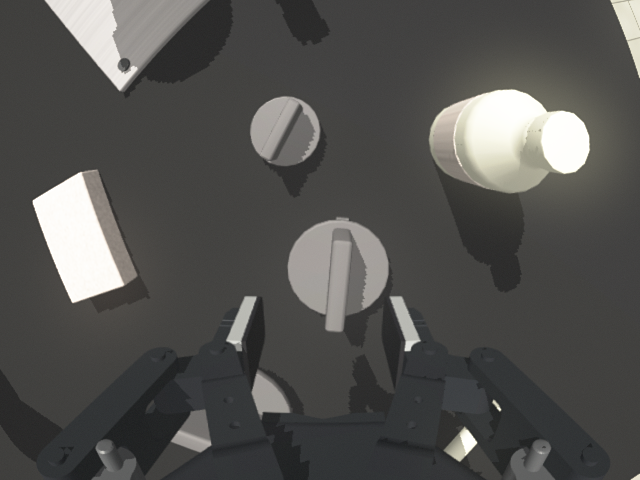

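```bash
cat > lidm.py <<'E'
from h import *
import sys
np.set_printoptions(suppress=True,precision=2)
p=pickle.load(open(f"pics/{sys.argv[1]}.pkl","rb"));w=wcloud(p)
R=wpose(p["s"])[:3,:3];print("worldz in tool",R.T@[0,0,1])
c0=np.array([589,-250.]);d=np.hypot(*(w[...,:2]-c0).transpose(2,0,1))
print("table",np.nanmedian(w[(d>60)&(d<80)&(w[...,2]<8)],0)[2])
g=w[(d<50)&(w[...,2]>56)&(w[...,2]<66)];print("bar top",len(g),g.mean(0),cv2.minAreaRect(g[:,:2].astype(np.float32)))
m=((d<60)&(w[...,2]>16)&(w[...,2]<75)).astype(np.uint8)
dd=w[(d<55)&(w[...,2]>17)&(w[...,2]<26)];print("disc",cv2.minEnclosingCircle(dd[:,:2].astype(np.float32)),np.median(dd[:,2]))
E
python3 lidm.py w6
```

```text
worldz in tool [ 0.06 -0.04 -1.  ]
table -0.25319442726475927
bar top 1821 [ 591.3  -246.78   60.31] ((590.1878662109375, -249.10519409179688), (69.54171752929688, 14.503349304199219), 61.59662628173828)
disc ((590.0130004882812, -249.22874450683594), 41.064735412597656) 20.69189468905151
```

Request:
{"op": "send_rows", "data": {"rows": [[0.2,-0.006,0.001,0,0.015],[0.2,-0.006,0.001,0,0.015],[0.2,-0.006,0.001,0,0.015],[0.2,-0.006,0.001,0,0.015],[0.2,-0.004,0,0,0.01],[0.2,0,0,0,0],[0.2,0,0,0,0],[0.2,0,0,0,0]]}}

```text
clock: 8.22
eef_pos: [588.9, -244.0, 154.6]
tool_rot: [-3.104, -0.061, 1.088]
force: [0.3, 1.0, -0.2]
width: 51.0
```

```bash
python3 look.py w7;python3 lidm.py w7; python3 -c "
from h import *;from cell import *
print(delta(read_state(),[590,-249,100],61.8))"
```

```text
[ 588.927 -244.04   154.582] [-3.104 -0.061  1.088] [0.083 0.15  0.026] [ 0.16   0.744  0.388  1.601 -0.409  0.915  0.24 ]
worldz in tool [ 0.06 -0.04 -1.  ]
table -0.2651292153860254
bar top 1974 [ 590.63 -247.62   60.28] ((589.8333740234375, -248.9727325439453), (69.29194641113281, 14.122962951660156), 62.067989349365234)
disc ((590.05712890625, -249.6134490966797), 41.20890426635742) 20.677899968458632
{'d_tool_mm': array([-7.4,  5.3, 54.1]), 'turn': np.float64(0.009)}
```

Request:
{"op": "send_rows", "data": {"rows": [[0.2,0,0,-0.03,0],[0.2,0,0,-0.03,0],[0.2,0.034,-0.018,0,0],[0.2,0.034,-0.018,0,0],[0.2,0.034,-0.018,0,0],[0.2,0.034,-0.018,0,0],[0.2,0.034,-0.018,0,0],[0.2,0.034,-0.018,0,0],[0.2,0.034,-0.018,0,0],[0.2,0.034,-0.018,0,0],[0.2,0,0,0,0],[0.2,0,0,0,0]]}}

```text
clock: 9.27
eef_pos: [588.2, 73.3, 239.1]
tool_rot: [-3.104, -0.063, 1.088]
force: [-0.1, -0.8, 0.1]
width: 51.2
```

```bash
cat > st.py <<'E'
from h import *;from cell import *
import sys
s=read_state();R=wpose(s)[:3,:3];np.set_printoptions(suppress=True,precision=3)
print(s["clock"],s["eef_pos"],"toolz",R[:,2],"yaw",np.degrees(np.arctan2(R[1,0],R[0,0])),"F",s["force"],"T",s["torque"],"w",s["width"],s["qpos"])
if len(sys.argv)>4: print(delta(s,[float(x) for x in sys.argv[1:4]],float(sys.argv[4])))
E
python3 st.py 590 -249 150 61.8
```

```text
9.2667 [588.225  73.341 239.064] toolz [-0.004  0.073 -0.997] yaw 62.31342749410438 F [-0.075 -0.8    0.136] T [-0.171  0.002 -0.016] w 51.15488198731552 [-0.404  0.57   0.439  1.687 -0.373  0.965 -0.29 ]
{'d_tool_mm': array([-289.6,  153.9,   65.4]), 'turn': np.float64(0.009)}
```

```bash
python3 look.py w8
```

```text
[588.225  73.341 239.064] [-3.104 -0.063  1.088] [-0.032  1.53  -0.158] [-0.404  0.57   0.439  1.687 -0.373  0.965 -0.29 ]
```

View pics/w8.png

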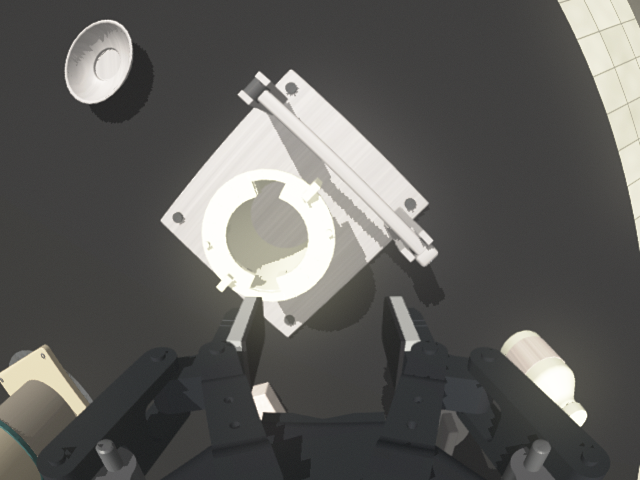

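Request:
{"op": "send_rows", "data": {"rows": [[0.2,0,0,0,-0.12],[0.2,0,0,0,-0.12],[0.2,0,0,0,-0.12],[0.2,0,0,0,-0.12],[0.2,0,0,0,-0.12],[0.2,0,0,0,-0.12],[0.2,0,0,0,0],[0.2,0,0,0,0]]}}

```text
clock: 9.98
eef_pos: [588.3, 63.7, 238.3]
tool_rot: [3.128, -0.07, 1.827]
force: [-0.1, 0.2, 0.6]
width: 51.1
```

```bash
python3 st.py 590 -249 150 61.8; python3 look.py w9
```

```text
9.9833 [588.272  63.652 238.344] toolz [-0.004  0.071 -0.997] yaw 104.70274101354703 F [-0.077  0.152  0.594] T [-0.071 -0.002  0.01 ] w 51.09962902365187 [-0.263  0.545  0.234  1.685 -0.238  0.937  0.337]
{'d_tool_mm': array([-308.3,  -78.6,   66. ]), 'turn': np.float64(0.749)}
[588.272  63.652 238.344] [ 3.128 -0.07   1.827] [ 0.05  -0.39   0.006] [-0.263  0.545  0.234  1.685 -0.238  0.937  0.337]
```

View pics/w9.png

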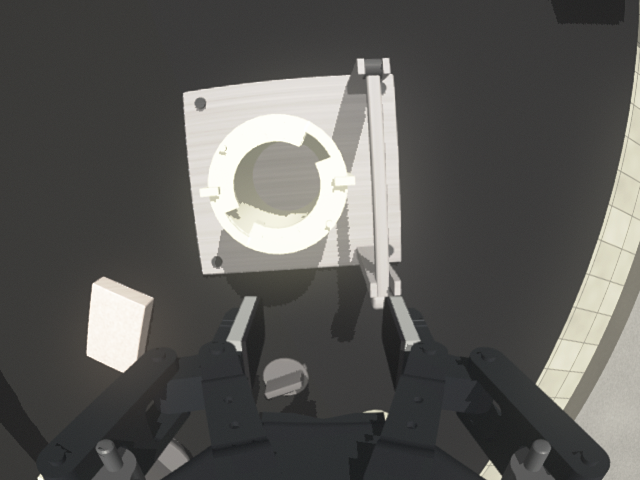

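```bash
cat > potm.py <<'E'
from h import *
import sys
np.set_printoptions(suppress=True,precision=2)
for n in sys.argv[1:]:
    p=pickle.load(open(f"pics/{n}.pkl","rb"));w=wcloud(p)
    c0=np.array([545.,93]);d=np.hypot(*(w[...,:2]-c0).transpose(2,0,1))
    m=((w[...,2]>104)&(w[...,2]<113.5)&(d<70)).astype(np.uint8)
    cs,_=cv2.findContours(m,cv2.RETR_CCOMP,cv2.CHAIN_APPROX_NONE)
    for c in sorted(cs,key=len)[-2:]:
        c=c[:,0];P=wplane(p,c[:,0],c[:,1],110.);ctr,R=fitc(P)
        for _ in range(5):
            e=np.abs(np.hypot(*(P[:,:2]-ctr).T)-R);k=e<np.percentile(e,60);ctr,R=fitc(P[k])
        print(n,len(c),ctr,R)
    r=w[(d<70)&(w[...,2]>114)&(w[...,2]<119)];rr=np.hypot(*(r[:,:2]-ctr).T);
    a=np.degrees(np.arctan2(r[:,1]-ctr[1],r[:,0]-ctr[0]))%180
    print("tall pts",len(r),np.percentile(rr,[0,20,50,100]),"ang hist",np.histogram(a,np.arange(0,181,10))[0],"rib ang",np.median(a[(a>5)&(a<35)]))
    # notches: radius 36-42 low points angle
    k=(w[...,2]<100)&(w[...,2]>0); P=wplane(p,*np.mgrid[:480,:640][::-1],110.)
    dr=np.hypot(*(P[...,:2]-ctr).transpose(2,0,1)); q=P[k&(dr>37)&(dr<43)]
    an=np.degrees(np.arctan2(q[:,1]-ctr[1],q[:,0]-ctr[0]))
    print("notch",np.histogram(an,np.arange(-180,181,15))[0], [ (np.median(an[s]),an[s].min(),an[s].max()) for s in [(an>35)&(an<85),(an<-95)&(an>-145)]])
    b=w[(w[...,2]>90)&(w[...,2]<112)];dd=(b[:,:2]-ctr);u=dd@xh[:2];v=dd@yh[:2];kk=(u>62)&(u<95)&(np.abs(v)<60)
    b=b[kk];print("bar z vs v:",np.polyfit(v[kk],b[:,2],1),"line ang",np.degrees(np.arctan(np.polyfit(b[:,1],b[:,0],1)[0])))
E
python3 potm.py w8 w9
```

```text
w8 308 [546.08  98.11] 32.71809624601638
w8 423 [545.08  97.73] 52.61334808796218
tall pts 318 [43.42 46.62 50.24 58.57] ang hist [  0 207  84   0   0   0   0   0   0   0   0   0   0   0   0  18   9   0] rib ang 18.600267805995202
notch [  0   0   6  48  47   1   0   0   0   0   0   0   0   0  22 106  75   0
   0   0   0   0   0   0] [(np.float64(56.20619821837784), np.float64(41.97426260545879), np.float64(70.92374133071867)), (np.float64(-121.07655573632735), np.float64(-136.60540529617586), np.float64(-104.82558070078596))]
bar z vs v: [  0.   105.58] line ang -18.319850134562763
w9 330 [545.3   98.21] 32.78563596454837
w9 463 [544.86  97.65] 52.623168018855026
tall pts 318 [42.94 46.41 50.46 58.26] ang hist [  0 223  75   0   0   0   0   0   0   0   0   0   0   0   0  15   5   0] rib ang 18.465169423176768
notch [  0   0  13  74  70   0   0   0   0   0   0   0   0   0  17 113  95   0
   0   0   0   0   0   0] [(np.float64(58.10888735321607), np.float64(42.43605852998992), np.float64(72.80627438334533)), (np.float64(-122.30115085259094), np.float64(-137.52322892652947), np.float64(-106.59356115653242))]
bar z vs v: [ -0.   105.14] line ang -18.357064043598196
```

Run:
```python
from h import *
for n in ["top0","scene0","scene5"]:
    p=pickle.load(open(f"pics/{n}.pkl","rb"));w=cloud(p)
    d=np.hypot(*(w[...,:2]-[545,96]).transpose(2,0,1))
    m=((w[...,2]>104)&(w[...,2]<114)&(d<70)).astype(np.uint8)
    # plane intersection at z=110
    M=p["R"].T;o=-M@p["t"]
    for c in sorted(cv2.findContours(m,cv2.RETR_CCOMP,cv2.CHAIN_APPROX_NONE)[0],key=len)[-2:]:
        c=c[:,0].astype(float);r=np.c_[(c[:,0]-p["K"][0,2])/p["K"][0,0],(c[:,1]-p["K"][1,2])/p["K"][1,1],np.ones(len(c))]@M.T
        P=o+r*((110-o[2])/r[:,2])[:,None];ctr,R=fitc(P)
        for _ in range(5):
            e=np.abs(np.hypot(*(P[:,:2]-ctr).T)-R);k=e<np.percentile(e,60);ctr,R=fitc(P[k])
        print(n,len(c),ctr,R)
```

```text
top0 131 [543.20508798  97.20132301] 33.69984051177265
top0 173 [543.4773578   97.07035542] 52.298048034886385
scene0 108 [546.52748211  94.94620278] 32.08568352353645
scene0 151 [546.47075835  95.23116703] 53.57680257629974
scene5 110 [546.49463527  94.86244495] 32.062079728105125
scene5 150 [546.43432702  95.18820959] 53.536918233165295
```

Request:
{"op": "send_rows", "data": {"rows": [[0.2,-0.01,-0.003,0,0.06],[0.2,-0.02,-0.004,0,0.06],[0.2,-0.02,-0.002,0,0.06],[0.2,-0.02,-0.001,0,0.06],[0.2,-0.02,0,0,0.06],[0.2,-0.02,0.001,0,0.06],[0.2,-0.02,0.002,0,0.06],[0.2,-0.02,0.003,0,0.06],[0.2,-0.02,0.005,0,0.06],[0.2,-0.02,0.007,0,0.06],[0.2,-0.02,0.009,0,0.06],[0.2,-0.02,0.01,0,0.04]]}}

```text
clock: 11.03
eef_pos: [581.1, -199.7, 220.6]
tool_rot: [-3.105, -0.053, 1.043]
force: [-0.0, -0.7, 0.9]
width: 51.1
```

```bash
python3 st.py 590 -249 150 61.8
```

```text
11.0333 [ 581.089 -199.747  220.586] toolz [-0.004  0.064 -0.998] yaw 59.73368800842236 F [-0.001 -0.697  0.862] T [-0.072 -0.     0.061] w 51.13176722544435 [ 0.051  0.639  0.449  1.617 -0.382  1.001  0.115]
{'d_tool_mm': array([-41.8,  35. ,  67.2]), 'turn': np.float64(-0.036)}
```

Request:
{"op": "send_rows", "data": {"rows": [[0.2,-0.007,0.006,0.011,-0.006],[0.2,-0.007,0.006,0.011,-0.006],[0.2,-0.007,0.006,0.011,-0.006],[0.2,-0.007,0.006,0.011,-0.006],[0.2,-0.006,0.005,0.011,-0.006],[0.2,-0.004,0.003,0.011,-0.006],[0.2,0,0,0.01,0],[0.2,0,0,0.01,0],[0.2,0,0,0,0],[0.2,0,0,0,0]]}}

```text
clock: 11.87
eef_pos: [585.9, -252.9, 118.5]
tool_rot: [-3.102, -0.052, 1.069]
force: [0.5, 0.4, 0.8]
width: 51.2
```

```bash
python3 st.py 590 -249 100 62
```

```text
11.8667 [ 585.909 -252.941  118.456] toolz [-0.01   0.064 -0.998] yaw 61.2456665235705 F [0.456 0.428 0.805] T [-0.036 -0.109 -0.03 ] w 51.24462488981015 [ 0.174  0.792  0.383  1.622 -0.434  0.853  0.256]
{'d_tool_mm': array([ 4.5,  2.4, 18.6]), 'turn': np.float64(-0.013)}
```

```bash
python3 st.py 590 -248 70 62|tail -1;  python3 st.py 590 -248 27 62|tail -1
```

```text
{'d_tool_mm': array([ 3.8,  3.2, 48.6]), 'turn': np.float64(-0.013)}
{'d_tool_mm': array([ 1.6,  4.9, 91.5]), 'turn': np.float64(-0.013)}
```

Request:
{"op": "send_rows", "data": {"rows": [[0.2,0.001,0.001,0.008,-0.003],[0.2,0.001,0.001,0.008,-0.003],[0.2,0.001,0.001,0.008,-0.003],[0.2,0.001,0,0.008,-0.003],[0.2,0,0,0.008,0],[0.2,0,0,0.008,0],[0.2,0,0,0,0],[0.2,0,0,0,0]]}}

```text
clock: 12.53
eef_pos: [592.3, -244.6, 66.9]
tool_rot: [-3.105, -0.054, 1.086]
force: [0.1, -0.9, 0.2]
width: 51.1
```

```bash
python3 st.py 590 -248 27 62; python3 look.py w10; python3 lidm.py w10
```

```text
12.5333 [ 592.307 -244.614   66.88 ] toolz [-0.008  0.065 -0.998] yaw 62.23210977586898 F [ 0.064 -0.933  0.23 ] T [-0.09  -0.012 -0.012] w 51.05593480746854 [ 0.181  0.859  0.344  1.642 -0.465  0.761  0.286]
{'d_tool_mm': array([-6.2,  1. , 39.6]), 'turn': np.float64(0.004)}
[ 592.307 -244.614   66.88 ] [-3.105 -0.054  1.086] [-0.201  0.127 -0.045] [ 0.181  0.859  0.344  1.642 -0.465  0.761  0.286]
worldz in tool [ 0.05 -0.04 -1.  ]
table -0.24551546815996517
bar top 4075 [ 592.06 -245.74   60.32] ((590.418701171875, -248.880615234375), (69.1865005493164, 14.069347381591797), 61.64141845703125)
disc ((590.1766967773438, -249.40853881835938), 41.17176818847656) 20.725765758286812
```

View pics/w10.png

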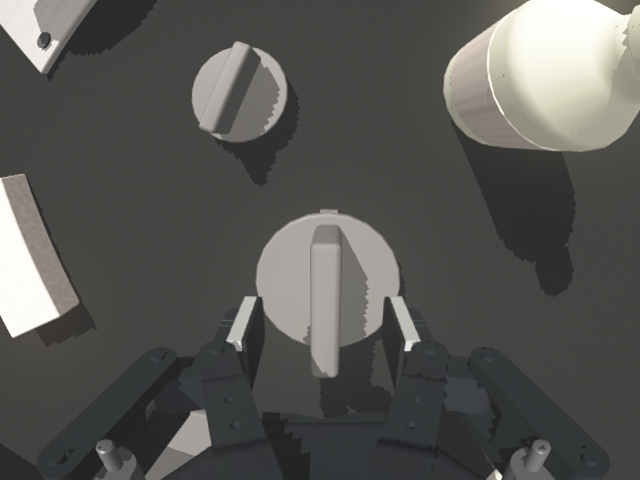

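Request:
{"op": "send_rows", "data": {"rows": [[0.2,-0.0015,0.0005,0.006,0],[0.2,-0.0015,0.0005,0.006,0],[0.2,-0.0015,0,0.006,0],[0.2,-0.001,0,0.006,0],[0.2,-0.0005,0,0.006,0],[0.2,0,0,0.003,0],[0.2,0,0,0,0],[0.2,0,0,0,0]]}}

```text
clock: 13.25
eef_pos: [589.8, -249.8, 30.6]
tool_rot: [-3.106, -0.053, 1.085]
force: [-1.0, -0.4, 0.9]
width: 51.4
```

```bash
python3 st.py 590.2 -248 27 61.9
```

```text
13.25 [ 589.832 -249.823   30.586] toolz [-0.007  0.064 -0.998] yaw 62.16210691897424 F [-1.034 -0.393  0.86 ] T [-0.099 -0.069  0.   ] w 51.39529723921544 [ 0.204  0.908  0.319  1.653 -0.486  0.699  0.313]
{'d_tool_mm': array([ 1.6, -0.4,  3.7]), 'turn': np.float64(0.005)}
```

Request:
{"op": "send_rows", "data": {"rows": [[0.2,0.0016,0,0.0035,0],[0.2,0,0,0,0],[-0.3,0,0,0,0],[-1,0,0,0,0],[-1,0,0,0,0],[-1,0,0,0,0],[-1,0,0,0,0],[-1,0,0,0,0],[-1,0,0,0,0]]}}

```text
clock: 14.0
eef_pos: [591.9, -248.2, 28.2]
tool_rot: [-3.108, -0.054, 1.086]
force: [0.4, -0.0, -1.0]
width: 13.2
```

```bash
python3 st.py 590.2 -248 27 61.9
```

```text
14.0 [ 591.901 -248.206   28.237] toolz [-0.004  0.063 -0.998] yaw 62.20366230238638 F [ 0.434 -0.003 -0.95 ] T [-0.068 -0.025 -0.042] w 13.19362890960137 [ 0.202  0.911  0.316  1.653 -0.489  0.692  0.313]
{'d_tool_mm': array([-0.7, -1.6,  1.3]), 'turn': np.float64(0.005)}
```

Request:
{"op": "send_rows", "data": {"rows": [[-1,0,0,-0.01,0],[-1,0,0,-0.015,0],[-1,0,0,-0.018,0],[-1,0,0,-0.018,0],[-1,0,0,-0.018,0],[-1,0,0,-0.018,0],[-1,0,0,-0.018,0],[-1,0,0,-0.018,0],[-1,0,0,-0.015,0],[-1,0,0,-0.01,0],[-1,0,0,0,0],[-1,0,0,0,0]]}}

```text
clock: 15.0
eef_pos: [589.9, -258.2, 197.6]
tool_rot: [-3.104, -0.053, 1.084]
force: [-0.2, -0.5, -1.7]
width: 13.3
```

```bash
python3 st.py 545 97 200 58.5; python3 look.py w11;python3 - <<'E'
from h import *
p=pickle.load(open("pics/w11.pkl","rb"));w=wcloud(p)
T=np.linalg.inv(wpose(p["s"]));t=w@T[:3,:3].T+T[:3,3]
np.set_printoptions(suppress=True,precision=3)
d=np.hypot(t[...,0],t[...,1])
dd=t[(d<55)&(t[...,2]>2)&(t[...,2]<14)];print(len(dd),np.percentile(dd[:,2],[5,50,95]),cv2.minEnclosingCircle(dd[:,:2].astype(np.float32)))
A=np.c_[dd[:,:2],np.ones(len(dd))];x=np.linalg.lstsq(A,dd[:,2],rcond=None)[0];print("disc plane in tool",x)
R=wpose(p["s"])[:3,:3];n=R@np.array([x[0],x[1],-1]);print("lid normal world",n/np.linalg.norm(n))
E
```

```text
15.0 [ 589.922 -258.212  197.568] toolz [-0.009  0.065 -0.998] yaw 62.109069304087605 F [-0.173 -0.465 -1.735] T [-0.085  0.025  0.012] w 13.344797082231777 [ 0.16   0.708  0.422  1.543 -0.384  1.01   0.226]
{'d_tool_mm': array([ 292.7, -205.2,   20.9]), 'turn': np.float64(0.063)}
[ 589.922 -258.212  197.568] [-3.104 -0.053  1.084] [ 0.059 -0.089 -0.103] [ 0.16   0.708  0.422  1.543 -0.384  1.01   0.226]
11197 [5.584 7.367 9.238] ((-2.315697193145752, 0.07722361385822296), 41.063758850097656)
disc plane in tool [ 0.057 -0.007  6.66 ]
lid normal world [ 0.029 -0.011  1.   ]
```

View pics/w11.png

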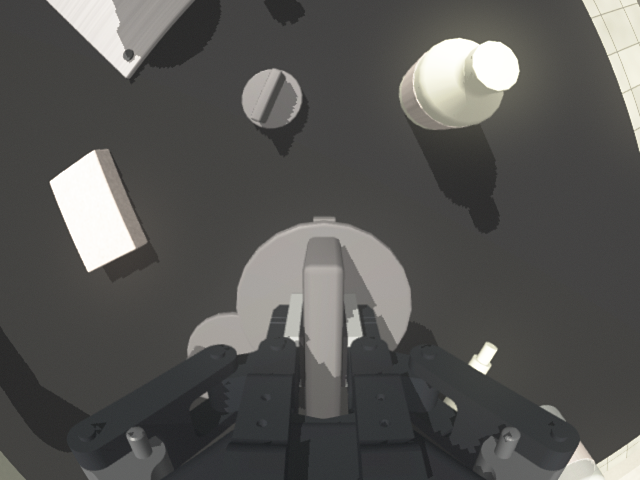

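Request:
{"op": "send_rows", "data": {"rows": [[-1,0.01,-0.007,0,0],[-1,0.018,-0.013,0,0.01],[-1,0.022,-0.015,0,0.01],[-1,0.022,-0.015,0,0.01],[-1,0.022,-0.015,0,0.01],[-1,0.022,-0.015,0,0.01],[-1,0.022,-0.015,0,0],[-1,0.022,-0.015,0,0],[-1,0.022,-0.015,0,0],[-1,0.02,-0.014,0,0],[-1,0.01,-0.007,0,0],[-1,0,0,0,0]]}}

```text
clock: 16.05
eef_pos: [554.7, 21.7, 201.2]
tool_rot: [-3.071, -0.043, 1.032]
force: [0.7, 0.4, -0.9]
width: 13.1
```

```bash
cat > tgt.py <<'E'
from h import *;from cell import *
import sys
# target for lid point (tool coords) to reach world
L=np.array([-2.6,.14,12.8]);s=read_state();T=wpose(s)
P=T[:3,:3]@L+T[:3,3];tz=float(sys.argv[1]);C=[545.1,96.7]
if len(sys.argv)>3:C=[float(x) for x in sys.argv[2:4]]
d=np.array([C[0]-P[0],C[1]-P[1],tz-s["eef_pos"][2]])
np.set_printoptions(suppress=True,precision=3)
n=T[:3,:3]@np.array([.057,-.007,-1]);yaw=np.degrees(np.arctan2(T[1,0],T[0,0]))
print(s["clock"],"lid at",P,"n",n,"yaw",yaw,"tool delta",T[:3,:3].T@d,"eef",s["eef_pos"],"F",s["force"],"T",s["torque"],"w",s["width"])
E
python3 tgt.py 200
```

```text
16.05 lid at [552.982  20.367 188.339] n [ 0.061 -0.02   1.   ] yaw 59.15162348639036 tool delta [ 61.383 -45.523   7.077] eef [554.682  21.736 201.218] F [ 0.745  0.435 -0.874] T [-0.061 -0.044 -0.015] w 13.13551929278413
```

Request:
{"op": "send_rows", "data": {"rows": [[-1,-0.022,0.015,-0.004,0],[-1,-0.022,0.015,-0.004,0],[-1,-0.022,0.015,0,0],[-1,-0.022,0.015,0,0],[-1,-0.022,0.015,0,0],[-1,-0.022,0.015,0,0],[-1,0,0,0,0],[-1,0,0,0,0]]}}

```text
clock: 16.72
eef_pos: [558.9, -141.2, 189.4]
tool_rot: [-3.058, -0.037, 1.04]
force: [0.3, 1.3, -0.7]
width: 13.3
```

```bash
python3 tgt.py 200; python3 st.py
```

```text
16.7167 lid at [ 557.049 -142.538  176.544] n [ 0.076 -0.021  0.999] yaw 59.574266174928404 tool delta [ 200.495 -131.272    7.713] eef [ 558.926 -141.171  189.398] F [ 0.28   1.326 -0.739] T [ 0.015 -0.041 -0.023] w 13.328666367058169
16.7167 [ 558.926 -141.171  189.398] toolz [-0.053  0.074 -0.996] yaw 59.574266174928404 F [ 0.28   1.326 -0.739] T [ 0.015 -0.041 -0.023] w 13.328666367058169 [-0.038  0.646  0.443  1.714 -0.39   0.946  0.053]
```

Request:
{"op": "send_rows", "data": {"rows": [[-1,0.028,-0.018,-0.003,0],[-1,0.028,-0.018,-0.003,0],[-1,0.028,-0.018,-0.002,0],[-1,0.028,-0.018,0,0],[-1,0.028,-0.018,0,0],[-1,0.028,-0.018,0,0],[-1,0,0,0,0],[-1,0,0,0,0],[-1,0,0,0,0]]}}

```text
clock: 17.47
eef_pos: [545.6, 64.9, 207.5]
tool_rot: [-3.05, -0.029, 1.035]
force: [-0.3, 0.6, -1.4]
width: 13.1
```

```bash
python3 tgt.py 200; python3 st.py
```

```text
17.4667 lid at [543.575  63.502 194.636] n [ 0.087 -0.019  0.998] yaw 59.27699036775425 tool delta [ 29.087 -14.823   9.715] eef [545.601  64.889 207.465] F [-0.266  0.637 -1.436] T [-0.069 -0.034 -0.04 ] w 13.050280851468658
17.4667 [545.601  64.889 207.465] toolz [-0.064  0.072 -0.995] yaw 59.27699036775425 F [-0.266  0.637 -1.436] T [-0.069 -0.034 -0.04 ] w 13.050280851468658 [-0.412  0.581  0.457  1.785 -0.4    0.93  -0.291]
```

Request:
{"op": "send_rows", "data": {"rows": [[-1,0.018,0.03,-0.002,0],[-1,0.018,0.03,0,0],[-1,0.018,0.03,0,0],[-1,0.018,0.03,0,0],[-1,0,0,0,0],[-1,0,0,0,0]]}}

```text
clock: 17.97
eef_pos: [683.7, 58.6, 194.6]
tool_rot: [-3.04, -0.02, 1.026]
force: [-0.7, -0.1, -0.1]
width: 13.1
```

```bash
python3 st.py
```

```text
17.9667 [683.718  58.579 194.614] toolz [-0.076  0.07  -0.995] yaw 58.81025316705626 F [-0.727 -0.095 -0.061] T [-0.116 -0.035  0.048] w 13.135357341985394 [-0.315  0.798  0.444  1.369 -0.421  1.143 -0.326]
```

Request:
{"op": "send_rows", "data": {"rows": [[-1,0,0,0,0],[-1,0,0,0,0],[-1,0,0,0,0],[-1,0,0,0,0],[-1,0,0,0,0],[-1,0,0,0,0]]}}

```text
clock: 18.47
eef_pos: [679.7, 54.8, 194.6]
tool_rot: [-3.037, -0.017, 1.021]
force: [-0.2, 0.4, -0.5]
width: 13.3
```

```bash
python3 st.py
```

```text
18.4667 [679.745  54.757 194.58 ] toolz [-0.08   0.069 -0.994] yaw 58.4836545647566 F [-0.191  0.414 -0.47 ] T [-0.109 -0.095  0.027] w 13.302660355906772 [-0.312  0.794  0.446  1.379 -0.42   1.142 -0.325]
```

Request:
{"op": "send_rows", "data": {"rows": [[-1,0.02,-0.013,0,-0.08],[-1,0.02,-0.013,0,-0.08],[-1,0.02,-0.013,0,-0.08],[-1,0.02,-0.013,0,-0.08],[-1,0,0,0,0],[-1,-0.02,0.013,0,0.08],[-1,-0.02,0.013,0,0.08],[-1,-0.02,0.013,0,0.08],[-1,-0.02,0.013,0,0.08],[-1,0,0,0,0]]}}

```text
clock: 19.3
eef_pos: [686.5, 62.8, 197.5]
tool_rot: [-3.038, -0.023, 1.027]
force: [0.7, -1.2, -1.0]
width: 13.4
```

```bash
python3 st.py
```

```text
19.3 [686.514  62.78  197.505] toolz [-0.077  0.073 -0.994] yaw 58.838955030830434 F [ 0.735 -1.15  -0.993] T [-0.259 -0.115  0.02 ] w 13.35076290500051 [-0.317  0.8    0.444  1.356 -0.423  1.155 -0.331]
```

```bash
python3 tgt.py 180
```

```text
19.3 lid at [684.307  61.42  184.702] n [ 0.1   -0.021  0.996] yaw 58.838955030830434 tool delta [ -42.234 -134.929   30.661] eef [686.514  62.78  197.505] F [ 0.735 -1.15  -0.993] T [-0.259 -0.115  0.02 ] w 13.35076290500051
```

Request:
{"op": "send_rows", "data": {"rows": [[-1,-0.0035,-0.011,0.001,0],[-1,-0.0035,-0.011,0.001,0],[-1,-0.0035,-0.011,0.001,0],[-1,-0.0035,-0.011,0.001,0],[-1,-0.0035,-0.011,0.001,0],[-1,-0.0035,-0.011,0.001,0],[-1,-0.0035,-0.011,0.001,0],[-1,-0.0035,-0.011,0.001,0],[-1,-0.0035,-0.011,0.001,0],[-1,-0.0035,-0.011,0.001,0],[-1,0,0,0,0],[-1,0,0,0,0]]}}

```text
clock: 20.3
eef_pos: [568.0, 88.5, 201.3]
tool_rot: [-3.042, -0.026, 1.023]
force: [-0.1, 0.3, -0.4]
width: 13.3
```

```bash
python3 tgt.py 180;python3 st.py
```

```text
20.3 lid at [565.893  87.193 188.44 ] n [ 0.095 -0.021  0.997] yaw 58.6108932399594 tool delta [ -3.26  -20.48   23.331] eef [568.045  88.541 201.252] F [-0.119  0.266 -0.423] T [-0.127 -0.106 -0.047] w 13.310926730217242
20.3 [568.045  88.541 201.252] toolz [-0.072  0.074 -0.995] yaw 58.6108932399594 F [-0.119  0.266 -0.423] T [-0.127 -0.106 -0.047] w 13.310926730217242 [-0.434  0.626  0.454  1.716 -0.415  0.963 -0.336]
```

Request:
{"op": "send_rows", "data": {"rows": [[-1,-0.001,-0.005,0.004,0],[-1,-0.001,-0.005,0.004,0],[-1,-0.001,-0.005,0.004,0],[-1,0,-0.004,0.004,0],[-1,0,0,0.003,0],[-1,0,0,0,0],[-1,0,0,0,0]]}}

```text
clock: 20.88
eef_pos: [549.1, 97.6, 182.1]
tool_rot: [-3.044, -0.026, 1.023]
force: [1.1, 0.0, -1.1]
width: 13.4
```

```bash
python3 tgt.py 160;python3 look.py w12
python3 - <<'E'
from cell import *
from h import *
p=pickle.load(open("pics/w12.pkl","rb"));w=wcloud(p)
T=np.linalg.inv(wpose(p["s"]));t=w@T[:3,:3].T+T[:3,3]
np.set_printoptions(suppress=True,precision=3)
d=np.hypot(t[...,0],t[...,1])
dd=t[(d<50)&(t[...,2]>2)&(t[...,2]<14)];print(len(dd),cv2.minEnclosingCircle(dd[:,:2].astype(np.float32)))
A=np.c_[dd[:,:2],np.ones(len(dd))];x=np.linalg.lstsq(A,dd[:,2],rcond=None)[0];print("plane",x)
for n in ["scene"]:
    q=get_image(n);pickle.dump(q,open("pics/s12.pkl","wb"));cv2.imwrite("pics/s12.png",cv2.resize(q["image"][130:330,270:470],(600,600),interpolation=2))
E
```

```text
20.8833 lid at [546.938  96.205 169.297] n [ 0.094 -0.021  0.997] yaw 58.600285002699174 tool delta [-1.111  0.339 22.164] eef [549.068  97.561 182.113] F [ 1.107  0.004 -1.137] T [-0.082 -0.107 -0.006] w 13.40068312552527
[549.068  97.561 182.113] [-3.044 -0.026  1.023] [ 0.019 -0.032 -0.015] [-0.453  0.625  0.443  1.786 -0.431  0.893 -0.332]
11187 ((-2.3382675647735596, 0.052879780530929565), 41.002193450927734)
plane [ 0.058 -0.007  6.615]
```

View pics/w12.png

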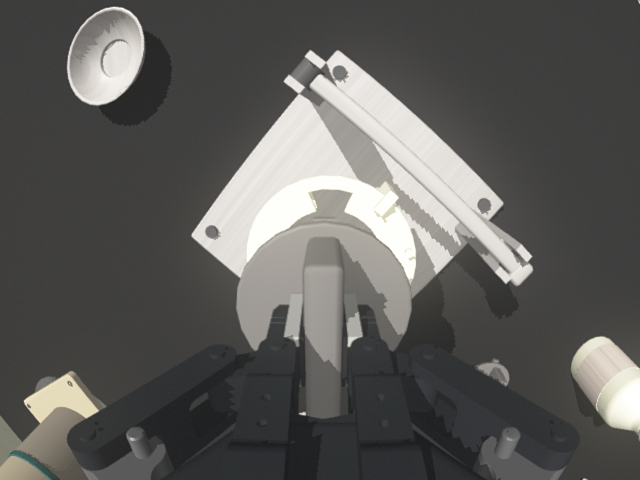

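View pics/s12.png

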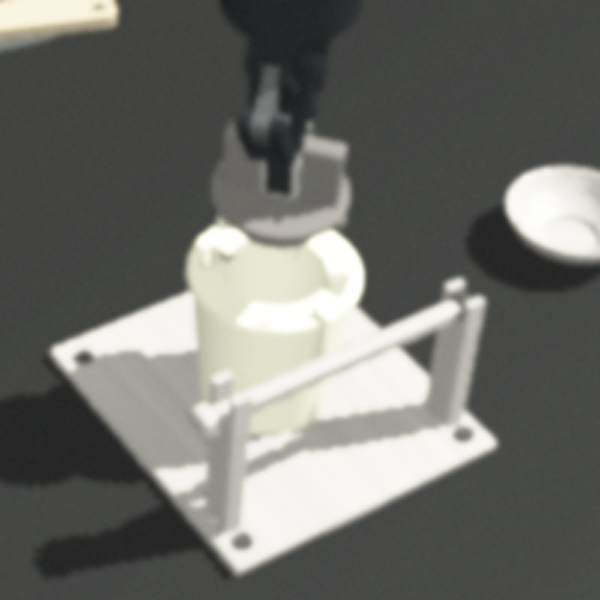

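```bash
cat > rimfit.py <<'E'
from h import *
import sys
from scipy.optimize import least_squares
p=pickle.load(open(f"pics/{sys.argv[1]}.pkl","rb"));w=wcloud(p)
d=np.hypot(*(w[...,:2]-[545.1,96.7]).transpose(2,0,1))
m=((w[...,2]>105)&(w[...,2]<113)&(d<62)).astype(np.uint8)
k=np.ones((3,3),np.uint8);edge=m-cv2.erode(m,k)
v,u=np.nonzero(edge);P=wplane(p,u,v,110.)
dd=np.hypot(*(P[:,:2]-[545.1,96.7]).T)
for R,lo,hi in [(52.7,47,57)]:
    Q=P[(dd>lo)&(dd<hi)]
    f=lambda c:np.hypot(Q[:,0]-c[0],Q[:,1]-c[1])-R
    r=least_squares(f,[545,96.7],loss="soft_l1",f_scale=0.5);print(R,len(Q),r.x,np.abs(r.fun).mean())
q=w[m>0];print("rim z",np.median(q[:,2]))
r=w[(d<62)&(d>42)&(w[...,2]>114)&(w[...,2]<119)];print("rib",len(r),np.degrees(np.arctan2(*(np.median(r,0)[:2]-[545.1,97])[::-1])), np.median(r,0))
E
python3 rimfit.py w12; python3 rimfit.py w9; python3 rimfit.py w8
```

```text
52.7 552 [544.79492073  97.62860984] 1.2463063431769092
rim z 109.66147441433662
rib 287 19.398495224887967 [592.61013947 113.72955871 115.62161561]
52.7 721 [545.07022331  97.62243842] 1.1530870480048778
rim z 109.65127142031861
rib 318 18.220556420918832 [586.103515   110.49757309 115.65082109]
52.7 642 [545.2023317   97.73520757] 1.0766345958599288
rim z 109.68532637052209
rib 318 18.044114839314553 [587.61351928 110.84967783 115.64288448]
```

```bash
python3 tgt.py 145 545 97.5
```

```text
20.9833 lid at [547.155  96.106 169.502] n [ 0.093 -0.021  0.997] yaw 58.59408218917054 tool delta [-0.913  1.077 37.38 ] eef [549.28   97.462 182.318] F [ 0.016  0.451 -1.498] T [-0.161 -0.135  0.006] w 13.0627206261433
```

Request:
{"op": "send_rows", "data": {"rows": [[-1,0,0,0.006,0],[-1,0,0,0.006,0],[-1,0,0,0.006,0],[-1,0,0,0.006,0],[-1,0,0,0.006,0],[-1,0,0,0.003,0],[-1,0,0,0,0],[-1,0,0,0,0]]}}

```text
clock: 21.65
eef_pos: [547.3, 99.5, 145.3]
tool_rot: [-3.044, -0.026, 1.022]
force: [1.0, 0.1, -0.3]
width: 13.4
```

```bash
python3 tgt.py 140 545 97.5;python3 st.py
```

```text
21.65 lid at [545.155  98.186 132.533] n [ 0.093 -0.02   0.997] yaw 58.55131773511823 tool delta [-0.803  0.742  5.283] eef [547.281  99.548 145.349] F [ 0.962  0.055 -0.336] T [-0.177 -0.144 -0.064] w 13.411529570925131
21.65 [547.281  99.548 145.349] toolz [-0.069  0.072 -0.995] yaw 58.55131773511823 F [ 0.962  0.055 -0.336] T [-0.177 -0.144 -0.064] w 13.411529570925131 [-0.439  0.671  0.415  1.821 -0.465  0.814 -0.304]
```

Request:
{"op": "send_rows", "data": {"rows": [[-1,-0.0005,0.0005,0.004,0],[-1,0,0.0004,0.004,0],[-1,0,0.0004,0.004,0],[-1,0,0,0,0]]}}

```text
clock: 21.98
eef_pos: [547.8, 99.3, 132.6]
tool_rot: [-3.046, -0.026, 1.022]
force: [0.4, -0.7, -1.3]
width: 13.6
```

```bash
python3 tgt.py 130 545 97.5;python3 st.py
```

```text
21.9833 lid at [545.735  97.902 119.797] n [ 0.092 -0.02   0.997] yaw 58.553123440299025 tool delta [-0.795 -0.167  2.624] eef [547.844  99.263 132.616] F [ 0.359 -0.669 -1.283] T [-0.149 -0.056 -0.016] w 13.564400152187629
21.9833 [547.844  99.263 132.616] toolz [-0.068  0.073 -0.995] yaw 58.553123440299025 F [ 0.359 -0.669 -1.283] T [-0.149 -0.056 -0.016] w 13.564400152187629 [-0.431  0.688  0.404  1.83  -0.477  0.787 -0.292]
```

Request:
{"op": "send_rows", "data": {"rows": [[-1,0,0.0002,0.003,0],[-1,0,0.0002,0.003,0],[-1,0,0.0002,0.003,0],[-1,0,0,0,0]]}}

```text
clock: 22.32
eef_pos: [548.6, 99.4, 126.1]
tool_rot: [-3.046, -0.029, 1.022]
force: [-0.1, 0.3, -0.5]
width: 13.1
```

```bash
python3 tgt.py 122 545 97.5;python3 st.py
```

```text
22.3167 lid at [546.544  98.082 113.234] n [ 0.09  -0.022  0.997] yaw 58.52780767193102 tool delta [-1.421 -0.626  4.099] eef [548.626  99.418 126.06 ] F [-0.066  0.33  -0.511] T [-0.133 -0.1   -0.045] w 13.095462551325852
22.3167 [548.626  99.418 126.06 ] toolz [-0.066  0.074 -0.995] yaw 58.52780767193102 F [-0.066  0.33  -0.511] T [-0.133 -0.1   -0.045] w 13.095462551325852 [-0.426  0.697  0.396  1.834 -0.486  0.772 -0.284]
```

Request:
{"op": "send_rows", "data": {"rows": [[-1,-0.0005,0,0.003,0],[-1,-0.0005,0,0.003,0],[-1,0,0,0.003,0],[-1,0,0,0.003,0],[-1,0,0,0.001,0]]}}

```text
clock: 22.73
eef_pos: [548.9, 99.3, 125.7]
tool_rot: [-3.048, -0.04, 1.02]
force: [-0.4, 1.0, 0.1]
width: 13.2
```

```bash
python3 tgt.py 122 545 97.5;python3 st.py
```

```text
22.7333 lid at [546.882  98.124 112.89 ] n [ 0.083 -0.031  0.998] yaw 58.45467074336832 tool delta [-1.666 -0.927  3.78 ] eef [548.876  99.347 125.741] F [-0.362  0.965  0.13 ] T [-0.098 -0.017 -0.008] w 13.181417943766416
22.7333 [548.876  99.347 125.741] toolz [-0.059  0.083 -0.995] yaw 58.45467074336832 F [-0.362  0.965  0.13 ] T [-0.098 -0.017 -0.008] w 13.181417943766416 [-0.417  0.693  0.389  1.841 -0.495  0.76  -0.273]
```

Request:
{"op": "send_rows", "data": {"rows": [[-0.3,0,0,0,0],[-0.3,0,0,0,0],[-0.3,0,0,0,0],[-0.3,0,0,0,0],[-0.3,0,0,0,0]]}}

```text
clock: 23.15
eef_pos: [549.3, 99.5, 125.3]
tool_rot: [-3.049, -0.041, 1.02]
force: [1.1, -0.1, -0.3]
width: 29.5
```

```bash
python3 st.py; python3 look.py w13
cat > held.py <<'E'
from h import *
import sys
p=pickle.load(open(f"pics/{sys.argv[1]}.pkl","rb"));w=wcloud(p)
np.set_printoptions(suppress=True,precision=3)
d=np.hypot(*(w[...,:2]-[545,97.5]).transpose(2,0,1))
u,v=np.meshgrid(np.arange(640),np.arange(480))
dd=w[(d<46)&(w[...,2]>113)&(w[...,2]<125)&(d>12)&(v<340)]
print(len(dd),"disc z",np.percentile(dd[:,2],[5,50,95]),cv2.minEnclosingCircle(dd[:,:2].astype(np.float32)))
A=np.c_[dd[:,:2]-[545,97.5],np.ones(len(dd))];x=np.linalg.lstsq(A,dd[:,2],rcond=None)[0]
for _ in range(4):
    e=np.abs(A@x-dd[:,2]);k=e<1.0;x=np.linalg.lstsq(A[k],dd[k,2],rcond=None)[0]
print("disc plane slope",x,"inl",k.mean())
g=w[(d<50)&(w[...,2]>140)&(w[...,2]<165)&(v<420)]
if len(g)>20:
    r=cv2.minAreaRect(g[:,:2].astype(np.float32));print("bar",len(g),np.percentile(g[:,2],[5,50,95]),r)
E
python3 held.py w13
```

```text
23.15 [549.258  99.505 125.292] toolz [-0.058  0.083 -0.995] yaw 58.452597722920885 F [ 1.133 -0.129 -0.317] T [-0.045 -0.066  0.017] w 29.461150454408475 [-0.416  0.694  0.388  1.842 -0.496  0.758 -0.272]
[549.258  99.505 125.292] [-3.049 -0.041  1.02 ] [-0.055  0.014 -0.057] [-0.416  0.694  0.388  1.842 -0.496  0.758 -0.272]
9749 disc z [114.563 115.726 116.841] ((548.7745361328125, 100.38642883300781), 41.52117919921875)
disc plane slope [ -0.001  -0.001 115.756] inl 0.8638834752282285
bar 9801 [142.986 155.367 162.826] ((549.1910400390625, 98.14708709716797), (60.586456298828125, 53.80293655395508), 19.474740982055664)
```

View pics/w13.png

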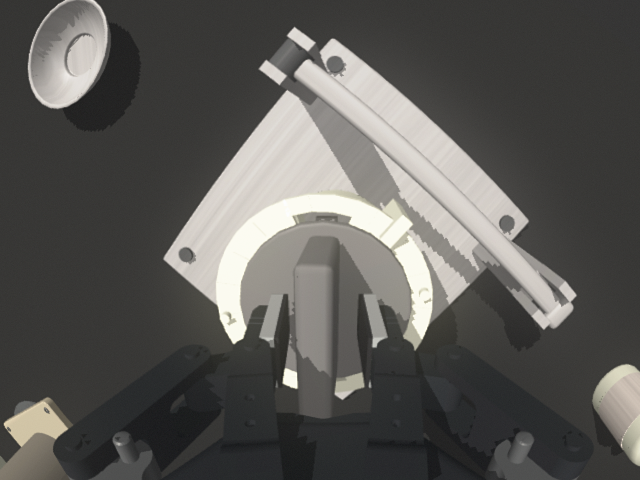

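Run:
```python
from h import *
np.set_printoptions(suppress=True,precision=2)
p=pickle.load(open("pics/w13.pkl","rb"));w=wcloud(p)
T=np.linalg.inv(wpose(p["s"]));t=w@T[:3,:3].T+T[:3,3]
d=np.hypot(*(w[...,:2]-[545,97.5]).transpose(2,0,1))
u,v=np.meshgrid(np.arange(640),np.arange(480))
k=(d<50)&(w[...,2]>152)&(w[...,2]<158.5)&(u>285)&(u<345)&(v<415)
g=w[k];tt=t[k];print(len(g),g.min(0),g.max(0),tt.min(0),tt.max(0))
r=cv2.minAreaRect(g[:,:2].astype(np.float32));print(r)
A=np.c_[tt[:,0],np.ones(len(tt))];print(np.linalg.lstsq(A,tt[:,1],rcond=None)[0],np.median(tt,0))
dd=w[(d<50)&(np.abs(w[...,2]-115.7)<2)&(v<335)&((u<262)|(u>385)|(v<260))]
m=np.zeros((480,640),np.uint8);kk=(d<50)&(np.abs(w[...,2]-115.7)<1.8)&(v<330);m[kk]=1
n,lab,st,_=cv2.connectedComponentsWithStats(m);i=1+np.argmax(st[1:,4]);q=w[lab==i];print(st[i],cv2.minEnclosingCircle(q[:,:2].astype(np.float32)))
e=((lab==i)&~(cv2.erode((lab==i).astype(np.uint8),np.ones((3,3)))>0));Q=wplane(p,u[e],v[e],116.)
Q=Q[(np.hypot(*(Q[:,:2]-[546,98]).T)>37)&(np.hypot(*(Q[:,:2]-[546,98]).T)<45)]
from scipy.optimize import least_squares
r=least_squares(lambda c:np.hypot(Q[:,0]-c[0],Q[:,1]-c[1])-41,[546,98],loss="soft_l1",f_scale=.3);print(len(Q),r.x,np.abs(r.fun).mean())
```

```text
5702 [525.31  67.65 152.02] [569.9  130.53 157.56] [-32.67 -10.81 -32.64] [ 34.46   3.39 -24.89]
((548.0775756835938, 99.9190673828125), (67.14311218261719, 14.304915428161621), 58.81747055053711)
[ 0.   -3.52] [  7.17  -3.49 -29.74]
[ 239  221  173  109 9469] ((550.7537231445312, 103.94265747070312), 42.845149993896484)
626 [546.91  97.32] 1.0205725682691773
```

Request:
{"op": "send_rows", "data": {"rows": [[-0.3,0,-0.0025,0.002,0],[-0.3,0,0,0.001,0],[-1,0,0,0,0],[-1,0,0,0,0],[-1,0,0,0,0],[-1,0,0,0,0]]}}

```text
clock: 23.7
eef_pos: [549.1, 100.1, 125.0]
tool_rot: [-3.053, -0.043, 1.02]
force: [0.3, 0.2, -1.3]
width: 13.1
```

```bash
python3 st.py;python3 look.py w14; python3 held.py w14
```

```text
23.7 [549.074 100.11  124.955] toolz [-0.053  0.083 -0.995] yaw 58.43525326023488 F [ 0.258  0.249 -1.343] T [-0.153 -0.046 -0.016] w 13.056562506844692 [-0.418  0.692  0.387  1.847 -0.498  0.75  -0.272]
[549.074 100.11  124.955] [-3.053 -0.043  1.02 ] [-0.071  0.004 -0.141] [-0.418  0.692  0.387  1.847 -0.498  0.75  -0.272]
10974 disc z [116.424 119.367 122.485] ((548.8572998046875, 100.81739807128906), 41.36257553100586)
disc plane slope [ -0.065   0.04  119.695] inl 0.8610351740477492
bar 8839 [144.325 159.039 161.993] ((551.0740966796875, 99.19345092773438), (60.43290328979492, 43.931793212890625), 28.213083267211914)
```

Request:
{"op": "send_rows", "data": {"rows": [[-1,0,0,0.004,0],[-1,0,0,0.004,0],[-1,0,0,0.004,0],[-1,0,0,0.004,0],[-1,0,0,0.004,0],[-1,0,0,0.004,0]]}}

```text
clock: 24.25
eef_pos: [549.1, 100.5, 123.5]
tool_rot: [-3.053, -0.058, 1.017]
force: [-9.6, -1.4, 36.5]
width: 13.4
```

```bash
python3 st.py
```

```text
24.25 [549.109 100.459 123.486] toolz [-0.045  0.096 -0.994] yaw 58.28493200541988 F [-9.559 -1.427 36.475] T [-0.656  1.785  0.024] w 13.408257210291518 [-0.405  0.689  0.375  1.857 -0.512  0.735 -0.256]
```

Request:
{"op": "send_rows", "data": {"rows": [[-1,0,0,-0.001,0],[-1,0.002,-0.0033,0,0],[-1,0.002,-0.0033,0,0],[-1,0.002,-0.0033,0,0],[-1,0.002,-0.0033,0,0],[-1,0.002,-0.0033,0,0],[-1,0.002,-0.0033,0,0]]}}

```text
clock: 24.83
eef_pos: [547.5, 102.4, 127.3]
tool_rot: [-3.085, -0.048, 1.005]
force: [1.9, -7.1, 1.8]
width: 13.1
```

```bash
python3 st.py
```

```text
24.8333 [547.547 102.421 127.3  ] toolz [-0.022  0.071 -0.997] yaw 57.58163222437508 F [ 1.895 -7.113  1.807] T [-1.653 -0.48  -0.01 ] w 13.145063989736279 [-0.443  0.676  0.398  1.876 -0.502  0.706 -0.291]
```

Request:
{"op": "send_rows", "data": {"rows": [[-1,0.003,-0.003,0.001,0],[-1,0.003,-0.003,0.001,0],[-1,0.003,-0.003,0.001,0],[-1,0.003,-0.003,0.001,0],[-1,0.003,-0.003,0.001,0],[-1,0.003,-0.003,0.001,0],[-1,0.003,-0.003,0.001,0],[-1,0.003,-0.003,0.001,0]]}}

```text
clock: 25.5
eef_pos: [546.7, 103.2, 121.7]
tool_rot: [-3.121, -0.02, 0.986]
force: [-2.4, -9.1, 14.0]
width: 13.4
```

```bash
python3 st.py
```

```text
25.5 [546.718 103.241 121.727] toolz [-0.006  0.027 -1.   ] yaw 56.512954276364745 F [-2.367 -9.067 14.007] T [-1.739  0.376  0.18 ] w 13.437790112640299 [-0.495  0.686  0.432  1.891 -0.488  0.673 -0.342]
```

Request:
{"op": "send_rows", "data": {"rows": [[-1,0.003,-0.003,0,0],[-1,0.003,-0.003,0,0],[-1,0.003,-0.003,0,0],[-1,0.003,-0.003,0,0],[-1,0,0,0,0],[-0.3,0,0,0,0],[-0.3,0,0,0,0],[-0.3,0,0,0,0],[-0.3,0,0,0,0]]}}

```text
clock: 26.25
eef_pos: [544.6, 104.5, 119.8]
tool_rot: [-3.137, -0.002, 0.977]
force: [-0.9, -0.1, -0.8]
width: 30.1
```

```bash
python3 st.py;python3 look.py w15; python3 held.py w15
python3 - <<'E'
from h import *
np.set_printoptions(suppress=True,precision=2)
p=pickle.load(open("pics/w15.pkl","rb"));w=wcloud(p)
T=np.linalg.inv(wpose(p["s"]));t=w@T[:3,:3].T+T[:3,3]
d=np.hypot(*(w[...,:2]-[545,97.5]).transpose(2,0,1))
u,v=np.meshgrid(np.arange(640),np.arange(480))
k=(d<50)&(w[...,2]>152)&(w[...,2]<158.5)&(u>285)&(u<345)&(v<415)
g=w[k];tt=t[k];print(len(g),tt.min(0),tt.max(0),np.median(tt,0));print(cv2.minAreaRect(g[:,:2].astype(np.float32)))
A=np.c_[tt[:,0],np.ones(len(tt))];print(np.linalg.lstsq(A,tt[:,1],rcond=None)[0])
E
```

```text
26.25 [544.639 104.46  119.843] toolz [-0.002  0.004 -1.   ] yaw 55.997571114819685 F [-0.875 -0.065 -0.813] T [-0.01   0.029 -0.037] w 30.06015820238504 [-0.526  0.691  0.453  1.897 -0.478  0.663 -0.373]
[544.639 104.46  119.843] [-3.137 -0.002  0.977] [-0.077  0.088 -0.032] [-0.526  0.691  0.453  1.897 -0.478  0.663 -0.373]
9942 disc z [114.556 115.723 116.989] ((547.24169921875, 104.27110290527344), 42.25661849975586)
disc plane slope [ -0.001  -0.001 115.732] inl 0.8496278414805875
bar 9615 [143.076 155.385 162.693] ((551.736328125, 110.71807861328125), (62.59783935546875, 63.726318359375), 8.543179512023926)
4816 [-28.86  -5.19 -37.66] [ 32.06   7.89 -32.11] [  7.65   1.04 -35.7 ]
((546.2257690429688, 105.28123474121094), (60.73724365234375, 13.055543899536133), 57.289058685302734)
[-0.01  1.11]
```

View pics/w15.png

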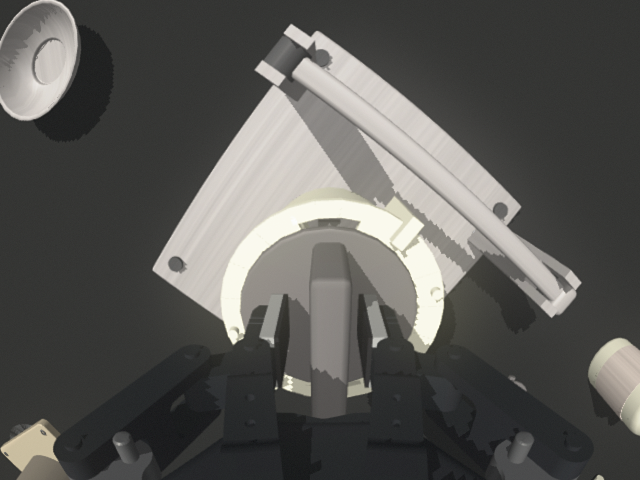

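Request:
{"op": "send_rows", "data": {"rows": [[-0.3,-0.0015,0.0005,0,0],[-0.3,-0.0015,0.0005,0,0],[-1,0,0,0,0],[-1,0,0,0,0],[-1,0,0,0,0],[-1,0,0,0,0],[-1,-0.001,0.001,0,0],[-1,-0.001,0.001,0,0],[-1,0,0.001,0,0],[-1,0,0,0,0]]}}

```text
clock: 27.13
eef_pos: [544.3, 98.9, 119.6]
tool_rot: [-3.135, -0.003, 0.979]
force: [0.0, -0.3, -0.3]
width: 13.4
```

```bash
python3 st.py;python3 look.py w16; python3 held.py w16
```

```text
27.1333 [544.346  98.892 119.566] toolz [-0.004  0.006 -1.   ] yaw 56.06518044289904 F [ 0.049 -0.263 -0.318] T [-0.075 -0.078  0.025] w 13.396492756141862 [-0.513  0.69   0.449  1.899 -0.478  0.663 -0.361]
[544.346  98.892 119.566] [-3.135 -0.003  0.979] [-0.011  0.017 -0.025] [-0.513  0.69   0.449  1.899 -0.478  0.663 -0.361]
11648 disc z [114.719 115.865 116.989] ((546.9129028320312, 103.40949249267578), 42.79159927368164)
disc plane slope [ -0.005   0.001 115.883] inl 0.8647836538461539
bar 9436 [143.866 155.652 163.488] ((543.9843139648438, 105.48334503173828), (57.766605377197266, 58.14320373535156), 19.17890739440918)
```

Request:
{"op": "send_rows", "data": {"rows": [[-1,0,0,0,0.03],[-1,0,0,0,0.04],[-1,0,0,0,0.04],[-1,0,0,0,0.04],[-1,0,0,0,0.04],[-1,0,0,0,0.04],[-1,0,0,0,0]]}}

```text
clock: 27.77
eef_pos: [546.0, 97.9, 119.4]
tool_rot: [-3.138, -0.002, 0.728]
force: [-0.6, 0.5, 1.5]
width: 13.2
```

```bash
python3 st.py
```

```text
27.7667 [546.     97.853 119.445] toolz [-0.001  0.004 -1.   ] yaw 41.73722393338588 F [-0.64   0.513  1.511] T [0.181 0.12  0.018] w 13.236816060480617 [-0.555  0.706  0.521  1.899 -0.547  0.681 -0.543]
```

Turning well, level and centred. Continue with the remaining 23°.

Request:
{"op": "send_rows", "data": {"rows": [[-1,0,0,0,0.04],[-1,0,0,0,0.04],[-1,0,0,0,0.04],[-1,0,0,0,0.04],[-1,0,0,0,0.04],[-1,0,0,0,0.04],[-1,0,0,0,0.04],[-1,0,0,0,0]]}}

```text
clock: 28.43
eef_pos: [546.2, 97.7, 119.5]
tool_rot: [-3.139, -0.001, 0.44]
force: [-0.8, -0.2, 1.0]
width: 13.0
```

```bash
python3 st.py
```

```text
28.4333 [546.199  97.666 119.465] toolz [-0.     0.003 -1.   ] yaw 25.212722014653767 F [-0.807 -0.178  1.042] T [-0.053  0.031  0.091] w 13.008317938876782 [-0.602  0.728  0.603  1.9   -0.623  0.709 -0.759]
```

Request:
{"op": "send_rows", "data": {"rows": [[-1,0,0,0,0.04],[-1,0,0,0,0.04],[-1,0,0,0,0.03],[-1,0,0,0,0.01]]}}

```text
clock: 28.77
eef_pos: [546.2, 97.6, 119.5]
tool_rot: [-3.139, -0.001, 0.321]
force: [1.0, -0.4, 0.5]
width: 13.4
```

```bash
python3 st.py;python3 look.py w17; python3 held.py w17; python3 potm.py w17 2>&1 | head -5
```

```text
28.7667 [546.243  97.62  119.469] toolz [-0.     0.003 -1.   ] yaw 18.374528558612248 F [ 0.959 -0.4    0.514] T [-0.003  0.028  0.205] w 13.443066613175498 [-0.621  0.737  0.636  1.901 -0.654  0.721 -0.849]
[546.243  97.62  119.469] [-3.139 -0.001  0.321] [-0.022 -0.027 -0.016] [-0.621  0.737  0.636  1.901 -0.654  0.721 -0.849]
11612 disc z [114.673 115.777 116.855] ((548.7965698242188, 99.0108871459961), 41.86803436279297)
disc plane slope [ -0.002  -0.001 115.81 ] inl 0.874354116431278
bar 9427 [143.829 155.571 163.423] ((549.9733276367188, 104.01222229003906), (58.659332275390625, 57.972232818603516), 72.58300018310547)
  return _methods._mean(a, axis=axis, dtype=dtype,
  ret = ret.dtype.type(ret / rcount)
w17 66 [589.76  78.71] 2.641287987455585
```

View pics/w17.png

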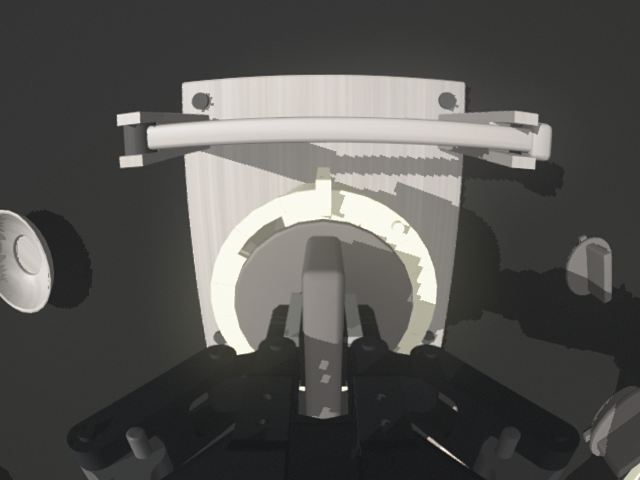

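The grip bar (column 322) lines up with the long rib (column 323, row 190). The retaining bar lies in both forks, the disc is level at z 115.8, and the lid is still gripped (13.4 mm opening). Handing in.

```bash
python3 st.py | cut -c1-160; python3 -c "
from cell import *
print(finish_job())"; python3 st.py | cut -c1-160
```

```text
28.8167 [546.221  97.593 119.452] toolz [-0.     0.003 -1.   ] yaw 18.384221326056068 F [-0.583  0.408  1.254] T [0.005 0.001 0.15 ] w 13.419719744041839 [-0.62
the job is handed in; nothing more can be done
None
the job is handed in; nothing more can be done
```

The job is handed in, at about 28.8 s of the 64 s allowed. No verdict is reported, so what follows rests on my own measurements.

**What I did:**
1. I pushed the retaining bar over and down with the shut fingers until it hit its stop at about 9 N.
2. I picked up the middle-sized lid by its grip bar and dropped it through the notches.
3. I turned it clockwise to the half-way mark and handed in while still gripping it.

**Last checks:**
- **Retaining bar:** it lies in its fork in the last picture. I measured its top face level at about 105 mm after closing it.
- **Lid seat:** the disc is at z 115.8 mm against 116 mm expected, and level within about 0.003 rad. The tool is about 1 mm from the measured pot axis.
- **Turn:** the tool yaw is 18.4°, against the ribs measured at 18.0° to 19.4° (18.5° used). In the last picture the grip bar and rib line up. The lock click was not approached.
- **Grip:** the fingers are at 13.4 mm on the 14 mm bar, and the wrist shows about 0.15 N m, which is what the spring should give there.
- **Other things on the counter:** nothing came near the bottle, carton or dish, but I did not measure their positions again at the end.

**What went wrong on the way:**
- **Tilted tool:** the tool gradually tilted by about 0.1 rad during the moves, so the lid first sat tilted by about 0.09 rad.
- **How I mended it:** I let go so the lid dropped level, then gripped it again and pressed it sideways in the pot until the tool stood straight. I then let go, gripped it once more and turned it. The highest wrist force I saw was about 37 N.
- **Pot centre:** the cameras disagreed on it by 2 to 3 mm, and I used the wrist camera's value.

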